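# Put the roll tension unit back in service

### The arm

A 7-joint arm with a two-finger parallel gripper is mounted at the origin on the work surface. World frame = base frame: x ahead of the robot, y to its left, z up, the work surface at z = 0. Lengths are in mm, angles in rad, forces in N, time in s.
With the tool pointing down it reaches from about 400 to 750 mm from the base axis. Payload 19.5 kg.
Tool frame: the origin (TCP) lies where the fingers leave the gripper's body, on its centre line; the fingertips stand 73 mm ahead of it and the grasp point (between the pads) lies 54 mm ahead of it (arm.tcp_to_tips is the distance from the TCP to the fingertips, in mm); z points along the fingers, y is the direction in which the jaws open and shut (so a half turn about z gives the same grasp; the last joint's range is limited). The gripper opens to 85 mm and grips with 20 to 120 N. Pads are 22 mm wide; open, the fingers measure 114 mm over their backs; the gripper's body (76 mm by 85 mm) begins 54 mm behind the grasp point. The pads swing forward as they close: fully open they stand 13 mm farther back than shut.
Start: joints at [-1.311, 0.707, -0.028, 1.485, 0.022, 0.951, -0.075], TCP at [170.903, 548.995, 303.868] pointing down, gripper open.
Joint ranges: [-2.71, 2.71], [-0.32, 2.16], [-1.57, 1.52], [0, 2.45], [-1.46, 4.6], [0, 2.02], [-2.83, 2.83]. Speed limits (rad/s): [1.89, 1.89, 2.57, 2.57, 3.01, 3.01, 3.01].

### API

Orientations are given as a unit quaternion [x, y, z, w].
In Python, from station import arm gives the robot as it stands. Calls block until the motion is done:
- arm.move_ptp(position, orientation): joint-space move of the TCP to a pose.
- arm.move_straight(position, rot=None, vel=150, guard=None): straight line of the TCP; rot=None keeps the orientation; vel is the mean speed in mm/s. With guard (N) it stops when the force on the tool has changed by that much, and returns True; else False.
- arm.move_joints(angles): joint-space move.
- arm.grip(opening): finger opening in mm; the grip force is fixed at half the most; returns when the fingers have stopped.
- arm.hold(seconds).
- arm.solve_ik(position, orientation): joint angles nearest the present ones, or None.
- arm.read_state(): the state.
- arm.camera(name): name is "side" or "top" or "wrist"; returns the picture (400x640x3 uint8, red, green, blue); there is no depth.
- arm.camera_model(name): a dict with "intrinsics" (3x3 intrinsics, pixels), "R" (3x3) and "t" (3): a world point X has camera coordinates R X + t. Camera axes: x right, y down, z forward; pixel columns grow to the right and rows downward; lengths in mm; the calibration is good to about 2 mm. The wrist camera is an equidistant fisheye: a pixel r from the principal point sees the ray r / f radians off the axis. A picture is of the moment at which its call begins: read the wrist's pose just before it. camera_model takes no time and is no camera call; for the wrist camera it gives the pose at the moment of the call.
A pose or a line that the arm cannot do raises arm.Unreachable and nothing moves.
- arm.close_job(): hands the job in, once; it reports no verdict.
Trained networks look in the newest picture that a camera, given by its name, has taken for a name from the list of things; names that differ only in an ending like _2 or _b are one class to them, and where a whole thing is asked for, a point or a joint stands for the part that bears it (a point fixed in the world has none). Each returns a list of dicts, best first, with "score" (0 to 1); they miss things now and then, are a little off and sometimes report something else, mostly with a low value. They report only what shows in the picture. A call takes as long as a camera call. They do not tell look-alikes from the thing itself.
- arm.cut_out(camera, label): "mask" (400x640 bool, what is visible of it) and "xy" ([column, row] in pixels, amid what is visible of it).
- arm.tip_of(camera, label): "xy" ([column, row] in pixels: a listed point, or the origin of a listed thing).
The state is a dict: "time_s": time; "joints": joint angles; "dq": joint speeds; "joint_torque": joint torques, N m; "ee_pos": TCP position; "eef_rot": TCP orientation; "wrist_force": force on the tool from outside, world axes, zero at the start; "ft_torque": the same for the moment, N m; "opening": finger opening in mm.
Only numpy, scipy, OpenCV 4.12 (cv2) and the standard library are available. Lean on these libraries where they do the work, as an engineer would, in place of code of your own. Each camera call takes 0.05 s, during which the arm holds its last target.

### The job

Put the tension unit back in service. First turn the lock collar until its pointer is at the brass locked mark, then slide every slotted steel weight onto the hanger by its slot, all lying flat in one stack around the stem with the slots staggered so that any two point at least about 60 degrees apart. Last, close the gear housing: tuck one end of the cover under the lip, lower the other end until it lies flat on its ledges, and leave the other things on the bench where they are.

Things in the scene. Friction and masses are not known exactly. Their poses are not given: they have to be found in the camera images.
- hanger_plate (a point): Weight hanger at the free end of the grey arm: steel plate 60 mm across, flat top 52 mm above the bench, upright 7 mm stem ending in a round head 16 mm across. The head's underside is 54 mm above the plate, its top 59 mm; free space above. Point: middle of the plate's top, on the stem axis, z up. Rigid; its place varies.
- collar (a joint): Angle of the captive lock collar, rad, growing anticlockwise from above. 0: pointer at the small dark dot (open); 1.30: pointer at the locked mark, the brass line on the pivot foot. Starts near open, turns past the mark to a stop at 1.8 (other stop -0.15), stays where it is left; takes about 0.06 N m.
- collar_top (a point): Aluminium lock collar around the pivot, about 146 mm from the stem: 46 mm long, 24 mm tall, two upright flats 40 mm apart to grip. Point: on its upright turning axis at its top face, 64.5 mm above the bench. Turns with the collar: x along the pointer lug (reaches 39 mm out), y across the flats. A 16 mm pin stands 12 mm above it; foot 88 mm across, 40 mm tall.
- seat (a point): Cover's seat in the grey gear housing (134 x 104 mm): middle of the two side ledges, 30 mm above the bench; z up, x to the wall with the lip, y along the lip. Opening 114 (x) by 84 mm (y). The +x wall (46 mm tall) has a lip overhanging it by 10 mm, underside 8.5 mm above the ledges. The -x wall is 36 mm tall, side walls 37 mm. Fixed, place and turn vary.
- cover: The housing's cover: aluminium plate 111 (its x) by 78 (y) by 5 mm with a black grip bar on top, 40 mm long (along x), 16 mm wide (y), its top 27 mm above the plate's underside. Origin: middle of the underside, z up through the bar. Either end may go under the lip. About 140 g; starts flat on the bench.
- weight0: Steel slotted weight, one of up to four alike (some absent): disc 62 mm across, 10 mm thick, about 190 g, slot 11 mm wide from the rim to 5.5 mm past the middle, two rim flats 56 mm apart, parallel to the slot, to grip. Origin: middle of the underside; x out through the slot's mouth, y across the flats, z up. Starts flat on the bench, slot any way round.
- mouth0 (a point): The mouth of the slot of weight0: at the rim, 31 mm from the middle of the disc along its x, at half its thickness (5 mm).
- weight1: Steel slotted weight, one of up to four alike (some absent): disc 62 mm across, 10 mm thick, about 190 g, slot 11 mm wide from the rim to 5.5 mm past the middle, two rim flats 56 mm apart, parallel to the slot, to grip. Origin: middle of the underside; x out through the slot's mouth, y across the flats, z up. Starts flat on the bench, slot any way round.
- mouth1 (a point): The mouth of the slot of weight1: at the rim, 31 mm from the middle of the disc along its x, at half its thickness (5 mm).
- weight2: Steel slotted weight, one of up to four alike (some absent): disc 62 mm across, 10 mm thick, about 190 g, slot 11 mm wide from the rim to 5.5 mm past the middle, two rim flats 56 mm apart, parallel to the slot, to grip. Origin: middle of the underside; x out through the slot's mouth, y across the flats, z up. Starts flat on the bench, slot any way round.
- mouth2 (a point): The mouth of the slot of weight2: at the rim, 31 mm from the middle of the disc along its x, at half its thickness (5 mm).
- weight3: Steel slotted weight, one of up to four alike (some absent): disc 62 mm across, 10 mm thick, about 190 g, slot 11 mm wide from the rim to 5.5 mm past the middle, two rim flats 56 mm apart, parallel to the slot, to grip. Origin: middle of the underside; x out through the slot's mouth, y across the flats, z up. Starts flat on the bench, slot any way round.
- mouth3 (a point): The mouth of the slot of weight3: at the rim, 31 mm from the middle of the disc along its x, at half its thickness (5 mm).
- core: A bystander: an empty cardboard tape core, 64 mm across, 25 mm tall. Origin: middle of its underside.
- tin: A bystander: a round closed aluminium tin 52 mm across, 30 mm tall. Origin: middle of its underside.
Things that resemble listed ones, but are neither listed nor needed, are in the scene too. Leave any blue or purple look-alike of the weight0 alone.

How it is judged (in metres and radians):
On the way, in this order (a step that is already met when the one before it is completed fails the run):
1. the lock collar is turned to the locked mark (value of joint collar between 1.17 and 1.43 rad), for 0.3 s.
2. every weight lies flat on the hanger around the stem, let go, slots staggered (horizontal distance between each of weight0, weight1, weight2, weight3 and hanger_plate below 0.005 m and z of weight0 in the frame of hanger_plate between -0.002 and 0.045 m and angle between the z axis of each of weight0, weight1, weight2, weight3 and the z axis of hanger_plate, either way round below 0.06 rad and linear speed of each of weight0, weight1, weight2, weight3 below 0.02 m/s and contact force between the fingers and weight0 below 0.05 N and z of weight1 in the frame of hanger_plate between -0.002 and 0.045 m and contact force between the fingers and weight1 below 0.05 N and z of weight2 in the frame of hanger_plate between -0.002 and 0.045 m and contact force between the fingers and weight2 below 0.05 N and z of weight3 in the frame of hanger_plate between -0.002 and 0.045 m and contact force between the fingers and weight3 below 0.05 N and horizontal distance between mouth0 and mouth1 above 0.022 m and horizontal distance between each of mouth0, mouth1 and mouth2 above 0.022 m and horizontal distance between each of mouth0, mouth1, mouth2 and mouth3 above 0.022 m), for 0.3 s.
3. the cover lies flat on its ledges with its end under the lip, let go (x of cover in the frame of seat between -0.006 and 0.006 m and y of cover in the frame of seat between -0.006 and 0.006 m and z of cover in the frame of seat between -0.002 and 0.0025 m and angle between the z axis of cover and the z axis of seat, either way round below 0.04 rad and angle between the x axis of cover and the x axis of seat, either way round below 0.1 rad and linear speed of cover below 0.02 m/s and contact force between the fingers and cover below 0.05 N), for 0.3 s.
At the end, for the whole second after the job is handed in: Collar within 0.13 rad of the mark; each weight level, within 5 mm of the stem axis, between plate and head; any two slot mouths over 22 mm apart from above (42 degrees); cover flat on its ledges (2.5 mm, 0.04 rad), within 6 mm and 0.1 rad of the seat; all released and at rest (all of step 1 and all of step 2 and all of step 3); the robot touches nothing.
It fails at once if a weight is put on the hanger while the collar is not at the locked mark (not (value of joint collar between 1.17 and 1.43 rad) and ((horizontal distance between weight0 and hanger_plate below 0.015 m and z of weight0 in the frame of hanger_plate between -0.003 and 0.045 m) or (horizontal distance between weight1 and hanger_plate below 0.015 m and z of weight1 in the frame of hanger_plate between -0.003 and 0.045 m) or (horizontal distance between weight2 and hanger_plate below 0.015 m and z of weight2 in the frame of hanger_plate between -0.003 and 0.045 m) or (horizontal distance between weight3 and hanger_plate below 0.015 m and z of weight3 in the frame of hanger_plate between -0.003 and 0.045 m))).
It fails at once if a bystander (core or tin) is moved more than 4 cm (distance of any of core, tin from where it was at the start of the episode above 0.04 m).
Of weight0, weight1, weight2, weight3 only 3 to 4 are there at a start; the rules pass over those that are not, and their reading is None.
At some moment in a run one of weight0, weight1, weight2, weight3, cover may be knocked a few centimetres aside while the robot is not near it.
Once in a run the grip may slacken for a moment while it holds something.
It also fails if it takes over 210 s, if anything falls off the work surface, if the arm or the gripper's body presses on something with over 40 N, if the wrist force passes 120 N, or if a joint passes its speed limit or range.

## Working session

There is one attempt and no reset: what is moved stays moved. The work goes in short steps, each a Python script; the robot and the scene stay as the last script left them, time stands still between calls to the robot, and variables do not carry over. Pictures are saved under pics/ and viewed, and the job is handed in when it is done.

```bash
ls; mkdir -p pics
cat > h.py <<'E'
import numpy as np, cv2
from station import arm
def save(name, fn):
    im=arm.camera(name); cv2.imwrite('pics/'+fn, im[:,:,::-1]); return im
E
python3 - <<'E'
from h import *
for c in ['side','top','wrist']:
    save(c,c+'0.png'); m=arm.camera_model(c); print(c,np.round(m['intrinsics'],1).tolist(),np.round(m['R'],3).tolist(),np.round(m['t'],1).tolist())
s=arm.read_state(); print(s)
E
```

```text
pics
side [[427.2, 0.0, 315.0], [0.0, 427.2, 192.9], [0.0, 0.0, 1.0]] [[0.774, -0.633, 0.006], [-0.367, -0.456, -0.811], [0.516, 0.625, -0.585]] [-432.8, 280.8, 672.5]
top [[366.4, 0.0, 313.2], [0.0, 366.4, 193.8], [0.0, 0.0, 1.0]] [[-0.029, -0.999, 0.013], [-0.99, 0.027, -0.14], [0.14, -0.017, -0.99]] [10.8, 577.6, 674.6]
wrist [[309.7, 0.0, 321.3], [0.0, 309.7, 191.1], [0.0, 0.0, 1.0]] [[0.297, 0.955, -0.002], [0.907, -0.282, 0.314], [0.299, -0.095, -0.949]] [-575.2, -40.6, 381.0]
{'time_s': 0.15, 'joints': array([-1.31065446,  0.70691882, -0.02760612,  1.48490314,  0.02199506,
        0.95092409, -0.07551279]), 'dq': array([ 4.03559834e-04, -1.83607716e-03, -1.00798602e-03, -2.42624350e-03,
       -1.71032104e-03,  7.59125741e-06, -2.30784060e-04]), 'joint_torque': array([ 1.49952772e-03, -8.83302426e+01,  1.23455208e+00, -2.36192518e+01,
        1.69089215e-02,  5.16544562e-03, -4.66428594e-05]), 'ee_pos': array([170.89151466, 548.860326  , 303.55588473]), 'eef_rot': array([ 1.50361276e-01,  9.88631026e-01, -4.22525554e-04, -5.05377753e-05]), 'wrist_force': array([ 0.17375088,  0.53664682, -0.7566104 ]), 'ft_torque': array([ 0.0225621 , -0.01425071, -0.03838629]), 'opening': 85.44111820305544}
```

View pics/top0.png

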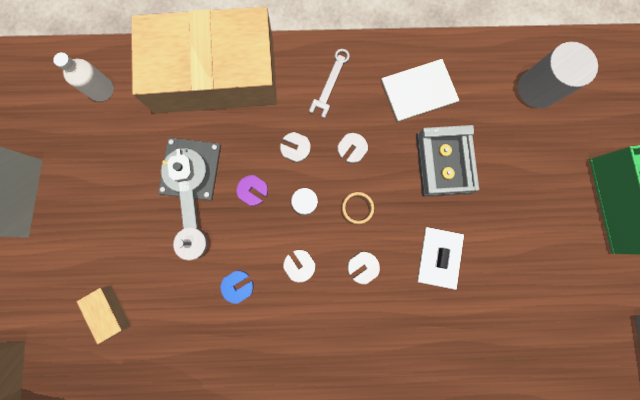

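View pics/side0.png

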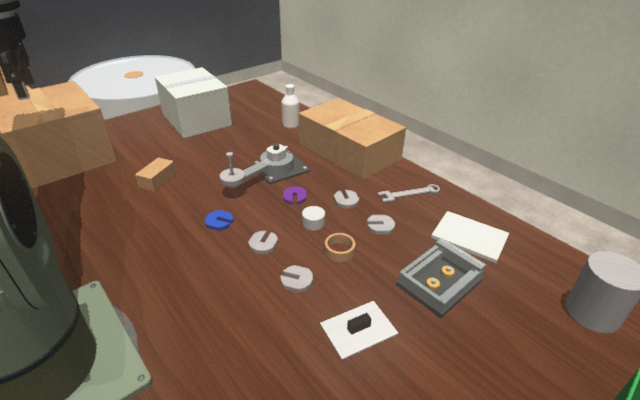

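View pics/wrist0.png

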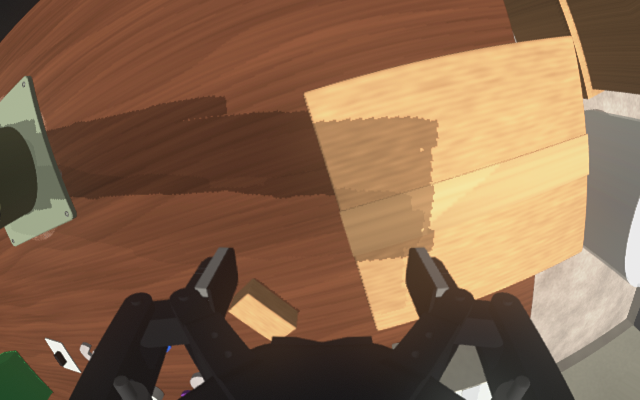

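```bash
cat >> h.py <<'E'
def ray(cam,xy,m=None):
    m=m or arm.camera_model(cam); K=m['intrinsics'];R=np.array(m['R']);t=np.array(m['t'])
    u=(xy[0]-K[0][2])/K[0][0]; v=(xy[1]-K[1][2])/K[1][1]
    if cam=='wrist':
        r=np.hypot(u,v); s=np.sin(r)/r if r>1e-9 else 1; d=np.array([u*s,v*s,np.cos(r)])
    else: d=np.array([u,v,1.])
    return -R.T@t, R.T@d
def onz(cam,xy,z,m=None):
    c,d=ray(cam,xy,m); return c+d*(z-c[2])/d[2]
def proj(cam,X,m=None):
    m=m or arm.camera_model(cam); K=m['intrinsics']; p=np.array(m['R'])@np.asarray(X,float)+np.array(m['t'])
    if cam=='wrist':
        r=np.hypot(p[0],p[1]); th=np.arctan2(r,p[2]); u,v=p[0]/r*th,p[1]/r*th
    else: u,v=p[0]/p[2],p[1]/p[2]
    return np.array([K[0][0]*u+K[0][2],K[1][1]*v+K[1][2]])
E
python3 - <<'E'
from h import *
im=arm.camera('top')
cv2.imwrite('pics/top_l.png',cv2.resize(im[110:310,140:340,::-1],(800,800),interpolation=cv2.INTER_CUBIC)[:600*800//600])
cv2.imwrite('pics/top_a.png',cv2.resize(im[120:310,150:340,::-1],(600,600),interpolation=cv2.INTER_CUBIC))
cv2.imwrite('pics/top_b.png',cv2.resize(im[110:310,330:490,::-1],(480,600),interpolation=cv2.INTER_CUBIC))
for l,z in [('weight0',0),('mouth0',5),('hanger_plate',52),('collar_top',64.5),('seat',30),('cover',0),('core',0),('tin',0)]:
    for d in arm.tip_of('top',l): print(l,round(d['score'],2),np.round(d['xy'],1),np.round(onz('top',d['xy'],z),1))
    if l in('weight0','cover'):
      for d in arm.cut_out('top',l): print('  cut',l,round(d['score'],2),np.round(d['xy'],1),d['mask'].sum())
E
```

```text
weight0 0.96 [361.5 266.5] [433.2 -99.    0. ]
weight0 0.85 [251.5 190.9] [593.  120.7   0. ]
weight0 0.77 [239.3 286.5] [401.5 146.1   0. ]
weight0 0.72 [351.9 149.2] [675.9 -90.4   0. ]
weight0 0.56 [294.9 148.7] [680.1  29.4   0. ]
weight0 0.55 [298.1 265.1] [439.8  28.3   0. ]
  cut weight0 0.82 [297.9 269.9] 636
  cut weight0 0.73 [355.1 144.7] 643
  cut weight0 0.67 [250.5 186.3] 624
  cut weight0 0.67 [236.7 285.9] 669
  cut weight0 0.62 [363.1 265.6] 688
mouth0 0.91 [289.4 249.7] [470.9  44.9   5. ]
mouth0 0.84 [280.9 144.9] [687.7  58.2   5. ]
mouth0 0.84 [252.5 278.8] [416.1 119.    5. ]
mouth0 0.81 [348.6 278.4] [411.1 -71.5   5. ]
mouth0 0.77 [262.6 200.8] [571.2  97.5   5. ]
mouth0 0.57 [344. 160.] [652.  -72.3   5. ]
hanger_plate 0.66 [187.3 241.7] [491.8 233.6  52. ]
collar_top 0.67 [179.  167.1] [632.5 247.8  64.5]
collar_top 0.4 [348.5 146.3] [664.7 -75.7  64.5]
seat 0.59 [447.1 158.9] [ 642.9 -278.    30. ]
cover 0.75 [439.1 255.5] [ 450.3 -257.4    0. ]
cover 0.7 [305.4 198.9] [573.3  10.1   0. ]
  cut cover 0.81 [440.  257.1] 2149
core 0.86 [358.1 211.3] [544.6 -97.3   0. ]
core 0.71 [288.5 252. ] [466.3  47.    0. ]
tin 0.75 [302.5 201.2] [568.7  16.2   0. ]
tin 0.65 [294.1 149.1] [679.3  31.1   0. ]
```

```bash
rm pics/top_l.png; ls pics
```

```text
side0.png
top0.png
top_a.png
top_b.png
wrist0.png
```

View pics/top_a.png

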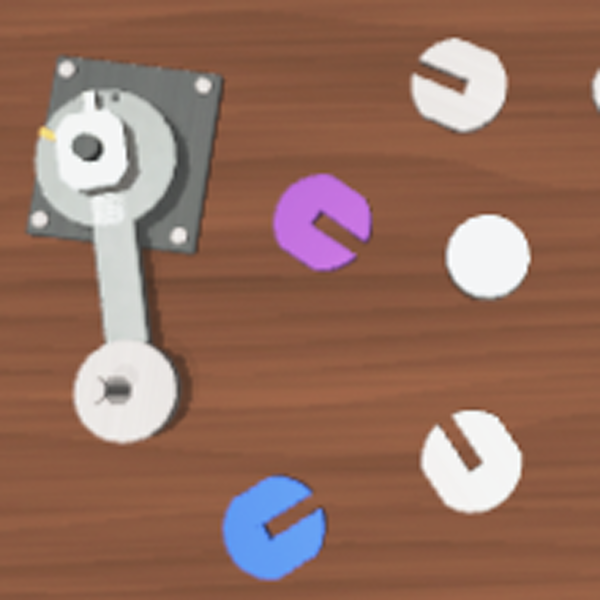

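View pics/top_b.png

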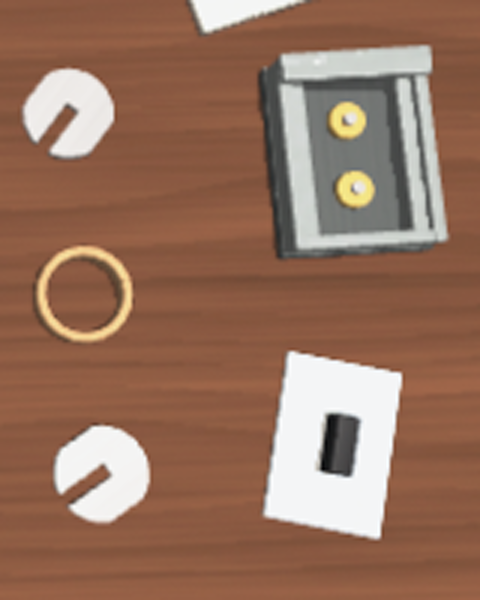

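```bash
cat >> h.py <<'E'
def Q(psi):
    "tool down, jaw axis (tool y) at world angle psi rad"
    a=(psi+np.pi/2)/2; return [np.cos(a),np.sin(a),0,0]
def T(): return round(arm.read_state()['time_s'],2)
E
python3 - <<'E'
from h import *
print(arm.tcp_to_tips)
for p,psi in [((632,248,117),np.pi/2),((632,248,117),-np.pi/2),((632,248,117),np.pi/2+1.3),((632,248,117),-np.pi/2+1.3)]:
    q=arm.solve_ik(list(p),Q(psi)); print(psi,None if q is None else np.round(q,2))
arm.move_ptp([580,245,260],Q(np.pi/2)); print(T(), np.round(arm.read_state()['joints'],2))
save('wrist','w1.png'); print(T())
E
```

```text
72.6
1.5707963267948966 [-0.34  1.1  -0.21  1.21  0.25  0.85  0.97]
-1.5707963267948966 [-0.64  1.18  0.59  1.22 -0.69  0.94 -1.51]
2.8707963267948964 [-0.2   1.14 -0.57  1.2   0.64  0.97  2.01]
-0.2707963267948965 [-0.51  1.11  0.22  1.22 -0.26  0.84 -0.5 ]
2.56 [-0.36  0.85 -0.2   1.32  0.17  0.99  0.98]
2.61
```

View pics/w1.png

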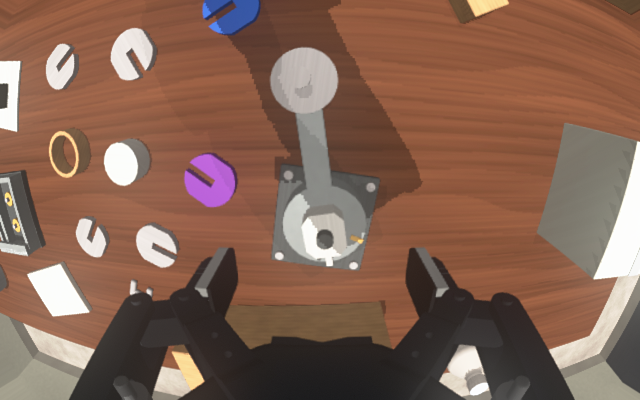

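Run:
```python
from h import *
im=arm.camera('wrist'); 
for l,z in [('hanger_plate',52),('collar_top',64.5)]:
    for d in arm.tip_of('wrist',l): print(l,round(d['score'],2),np.round(d['xy'],1),np.round(onz('wrist',d['xy'],z),1))
print('pin',onz('wrist',(325,239),76.5), 'lugtip',onz('wrist',(329.5,265),60), 'plate',onz('wrist',(304,80),52))
print('mark',onz('wrist',(362,239),40),onz('wrist',(351,239),40))
print('top pin',onz('top',(178,166.5),76.5),'plate',onz('top',(189.5,243),52))
cv2.imwrite('pics/w1c.png',cv2.resize(im[40:290,240:400,::-1],(512,800),interpolation=cv2.INTER_CUBIC)[200:])
```

```text
hanger_plate 0.9 [302.   81.1] [488.8 229.5  52. ]
collar_top 0.94 [323.9 238.6] [634.6 248.9  64.5]
pin [628.92887511 249.83901644  76.5       ] lugtip [667.36502413 254.80103561  60.        ] plate [487.93014329 231.11014266  52.        ]
mark [647.91427695 289.31327699  40.        ] [647.77545845 277.63244258  40.        ]
top pin [630.95077877 245.44942573  76.5       ] plate [489.29931005 229.44681931  52.        ]
```

View pics/w1c.png

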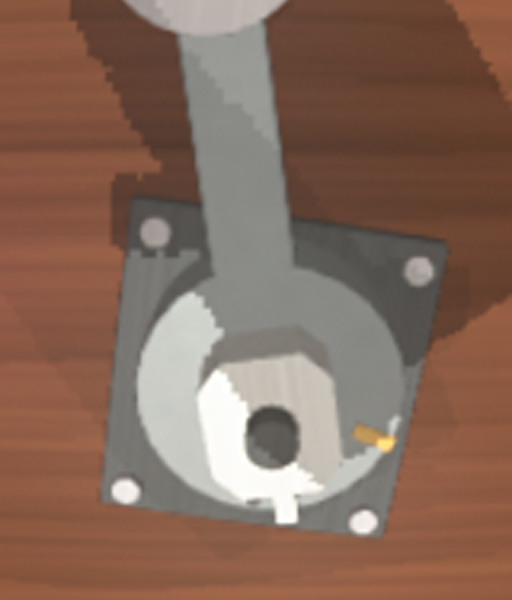

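```bash
cat >> h.py <<'E'
def rect(im,cam,c,z,half=60,n=600,m=None):
    "orthographic rectified view at plane z: image right = -y, up = +x, centred c"
    m=m or arm.camera_model(cam)
    K=np.array(m['intrinsics']);R=np.array(m['R']);t=np.array(m['t'])
    s=np.linspace(half,-half,n)
    X=np.stack([np.broadcast_to(c[0]+s[:,None],(n,n)),np.broadcast_to(c[1]+s[None,:],(n,n)),np.full((n,n),float(z))],-1)
    p=X@R.T+t
    if cam=='wrist':
        r=np.hypot(p[...,0],p[...,1]);th=np.arctan2(r,p[...,2]);u=p[...,0]/r*th;v=p[...,1]/r*th
    else: u=p[...,0]/p[...,2];v=p[...,1]/p[...,2]
    return cv2.remap(im,(K[0,0]*u+K[0,2]).astype(np.float32),(K[1,1]*v+K[1,2]).astype(np.float32),cv2.INTER_CUBIC)
E
python3 - <<'E'
from h import *
im=arm.camera('wrist'); 
a=rect(im,'wrist',(630,248),64.5,60,400); b=rect(im,'wrist',(630,248),40,60,400)
cv2.imwrite('pics/rc1.png',np.hstack([a,b])[:,:,::-1])
t=arm.camera('top')
a=rect(t,'top',(630,248),64.5,60,400); b=rect(t,'top',(630,248),40,60,400)
cv2.imwrite('pics/rc1t.png',np.hstack([a,b])[:,:,::-1])
E
```

```text
(no output)
```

View pics/rc1.png

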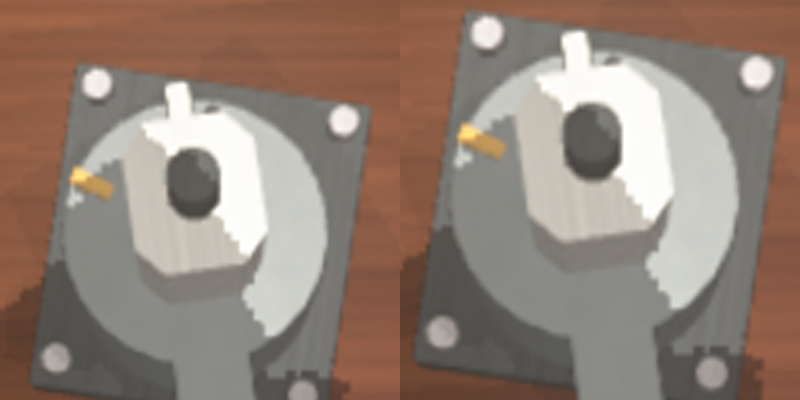

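View pics/rc1t.png

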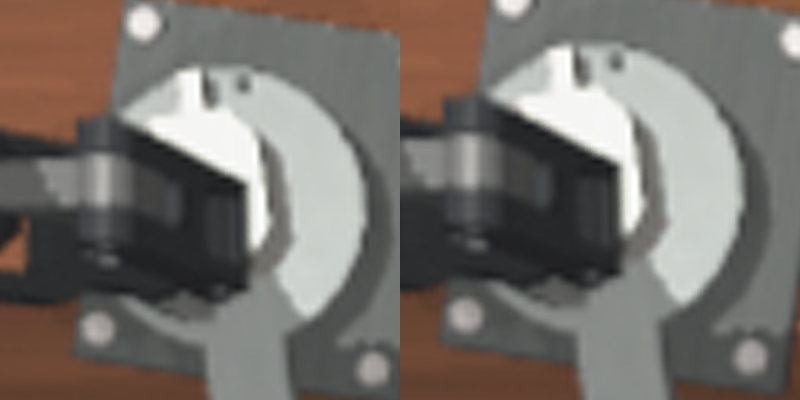

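Run:
```python
from h import *
psi=np.pi/2+0.13
arm.move_ptp([632.3,249,170],Q(psi))
print(arm.move_straight([632.3,249,120],None,80,guard=15),T())
arm.grip(30); s=arm.read_state(); print(T(),s['opening'],s['wrist_force'],s['ft_torque'],s['ee_pos'],arm.tcp_to_tips)
for k in range(1,5):
    t=T(); arm.move_straight([632.3,249,120],Q(psi+1.045*k/4),60); s=arm.read_state(); print(T()-t,s['opening'],np.round(s['wrist_force'],1),np.round(s['ft_torque'],2),np.round(s['ee_pos'],1))
```

```text
False 4.13
4.62 38.94814096106822 [-2.3178735   0.32526602  7.57652157] [ 0.06638181  0.45783759 -0.08302717] [632.34522939 249.26884246 120.6185169 ] 72.6
0.41000000000000014 38.8041243578405 [-2.6  0.7  7.4] [0.14 0.57 0.1 ] [632.4 249.3 120.6]
0.41000000000000014 38.31631738567074 [-2.9  0.4  7.2] [0.23 0.61 0.04] [632.3 249.4 120.6]
0.40999999999999925 38.6394846661991 [-4.3  0.7  7.8] [0.26 0.66 0.07] [632.3 249.4 120.6]
0.41000000000000014 38.552549856192925 [-3.7  0.4  7.2] [0.24 0.78 0.02] [632.2 249.4 120.7]
```

Run:
```python
from h import *
arm.grip(75); arm.move_straight([632.3,249,200],None,150)
arm.move_ptp([600,230,280],Q(np.pi/2)); print(T())
im=arm.camera('wrist')
a=rect(im,'wrist',(632,249),64.5,60,400); b=rect(im,'wrist',(632,249),40,60,400)
cv2.imwrite('pics/rc2.png',np.hstack([a,b])[:,:,::-1])
c=rect(im,'wrist',(488,230),52,40,400); b=rect(im,'wrist',(488,230),111,40,400)
cv2.imwrite('pics/rh2.png',np.hstack([c,b])[:,:,::-1])
```

```text
8.36
```

View pics/rc2.png

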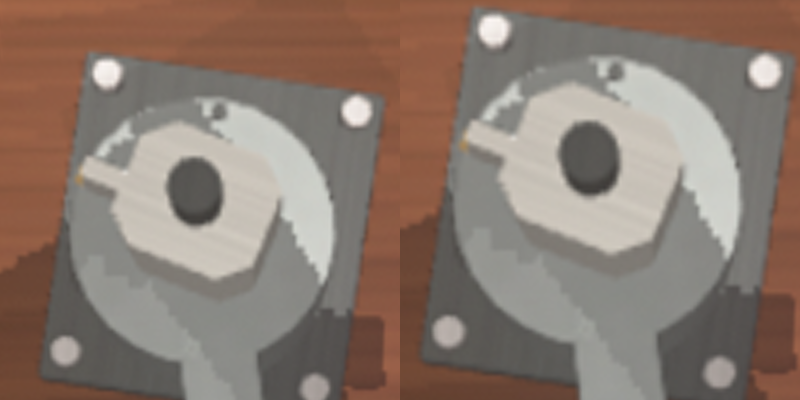

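View pics/rh2.png

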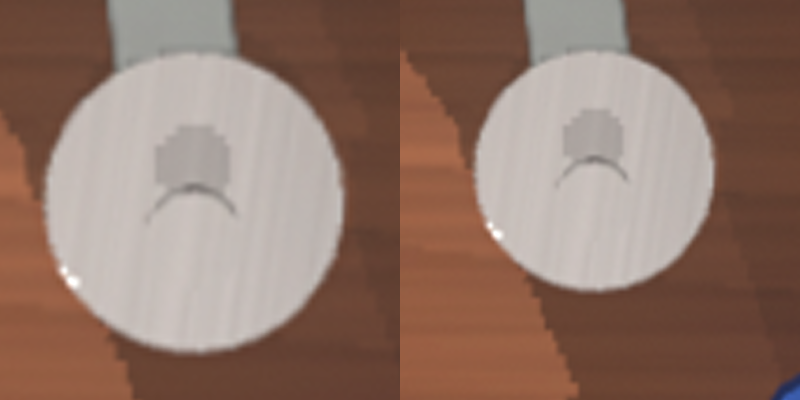

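```bash
cat >> h.py <<'E'
def fitw(c,fn=None,cam='wrist',z=10,half=60,n=480):
    im=arm.camera(cam); r=rect(im,cam,c,z,half,n)
    hsv=cv2.cvtColor(r,cv2.COLOR_RGB2HSV)
    m=((hsv[...,1]<70)&(hsv[...,2]>70)).astype(np.uint8)
    m=cv2.morphologyEx(m,cv2.MORPH_OPEN,np.ones((5,5)))
    k,lab,st,ce=cv2.connectedComponentsWithStats(m)
    s=2*half/(n-1)
    best=[i for i in range(1,k) if 1500<st[i,4]*s*s<3600]
    if fn: cv2.imwrite('pics/'+fn,r[:,:,::-1])
    if not best: print('no weight',[round(a*s*s) for a in st[1:,4]]); return None
    i=min(best,key=lambda i:np.hypot(*(ce[i]-n/2)))
    mm=(lab==i).astype(np.uint8)
    cnt=max(cv2.findContours(mm,cv2.RETR_EXTERNAL,cv2.CHAIN_APPROX_NONE)[0],key=cv2.contourArea)
    (u,v),R=cv2.minEnclosingCircle(cnt)
    yy,xx=np.mgrid[:n,:n]; d=np.hypot(xx-u,yy-v)*s
    hole=(d<26)&(mm==0)
    hx,hy=xx[hole].mean(),yy[hole].mean()
    phi=np.arctan2(u-hx,v-hy)   # +x = up, +y = left
    ctr=np.array([c[0]+half-v*s,c[1]+half-u*s])
    print('fit ctr',np.round(ctr,1),'R',round(R*s,1),'phi',round(phi,3),'area',round(st[i,4]*s*s),'hole',round(hole.sum()*s*s))
    return ctr,phi
E
python3 - <<'E'
from h import *
arm.move_ptp([440,28,200],Q(0.5+np.pi/2)); print(T(),np.round(arm.read_state()['joints'],2))
print(fitw((440,28),'fa.png'))
save('wrist','wa.png')
E
```

```text
9.46 [ 0.02  0.72 -0.28  2.07  0.46  0.41  1.45]
fit ctr [437.4  26.9] R 32.0 phi 0.573 area 2651 hole 305
(array([437.43367555,  26.88483036]), np.float64(0.5733415005527418))
```

View pics/fa.png

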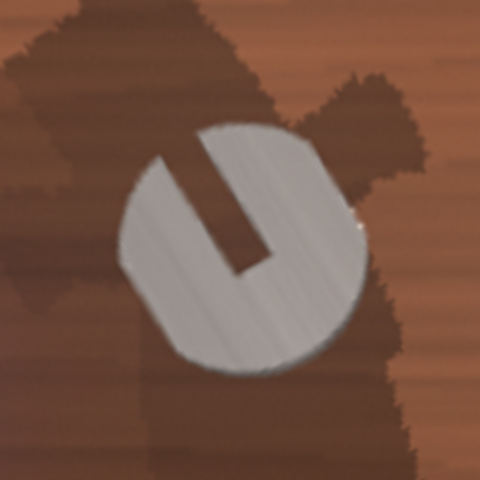

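View pics/wa.png

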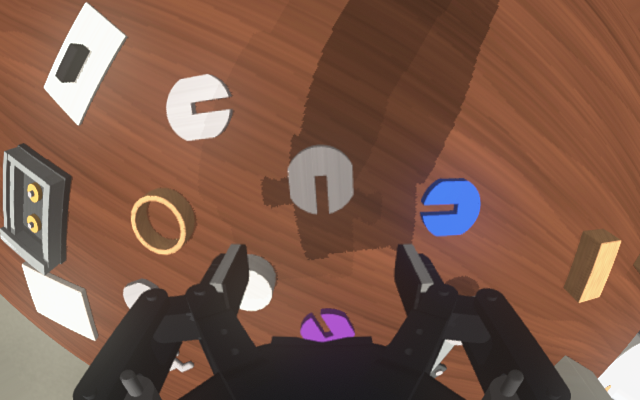

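Run:
```python
from h import *
c=[437.6,27.0]; q=Q(0.58+np.pi/2)
arm.grip(68); arm.move_ptp([*c,110],q)
g=arm.move_straight([*c,58],None,40,guard=6); s=arm.read_state(); print(g,T(),s['ee_pos'],s['wrist_force'],s['opening'])
z=s['ee_pos'][2]
arm.move_straight([*c,z+2],None,40); s=arm.read_state(); print(s['ee_pos'],s['wrist_force'])
arm.grip(50); s=arm.read_state(); print(T(),s['opening'],s['ee_pos'],s['wrist_force'])
save('side','sa.png')
```

```text
Traceback (most recent call last):
station.Unreachable: the arm cannot follow that straight line within its joint ranges
```

Run:
```python
from h import *
print(np.round(arm.read_state()['joints'],2),arm.read_state()['ee_pos'])
for z in (100,90,80,70,64,60):
  for psi in (0.58+np.pi/2,0.58-np.pi/2):
    j=arm.solve_ik([437.6,27,z],Q(psi)); print(z,round(psi,2),None if j is None else np.round(j,2))
```

```text
[-0.08  0.9  -0.09  2.14  0.62  0.13  1.39] [437.60979435  27.19297976 110.39032085]
100 2.15 [-0.1   0.93 -0.07  2.14  0.63  0.09  1.39]
100 -0.99 [-0.23  0.94  0.18  2.15 -1.17  0.16  0.05]
90 2.15 [-0.11  0.95 -0.04  2.14  0.63  0.06  1.38]
90 -0.99 [-0.23  0.96  0.18  2.15 -1.32  0.15  0.19]
80 2.15 [-0.12  0.97 -0.02  2.15  0.64  0.03  1.38]
80 -0.99 [-0.12  0.97 -0.02  2.15  0.68  0.03 -1.8 ]
70 2.15 [-0.13  1.   -0.    2.15  0.64  0.    1.38]
70 -0.99 [ 0.48  1.39 -1.35  2.13  1.53  1.29 -2.61]
64 2.15 [ 0.34  1.17 -0.91  2.13  1.53  0.81  0.51]
64 -0.99 [ 0.48  1.4  -1.35  2.13  1.54  1.3  -2.61]
60 2.15 [ 0.34  1.18 -0.91  2.13  1.54  0.82  0.51]
60 -0.99 [-0.25  1.04  0.2   2.15  4.53  0.18  0.63]
```

Run:
```python
from h import *
J=arm.solve_ik([437.6,27,62],Q(0.58+np.pi/2)); print(np.round(J,2))
arm.move_straight([437.6,27,200],None,150)
J=np.array(J); J[1]-=0.35
arm.move_joints(list(J)); s=arm.read_state(); print(T(),s['ee_pos'])
for z in (150,110,80,62,58):
    j=arm.solve_ik([437.6,27,z],Q(0.58+np.pi/2)); print(z,np.round(j,2))
```

```text
[ 0.34  1.18 -0.91  2.13  1.54  0.82  0.51]
11.99 [495.24953596   6.61388098 215.13424063]
150 [ 0.34  0.96 -0.9   2.11  1.22  0.75  0.75]
110 [ 0.33  1.05 -0.88  2.13  1.37  0.75  0.63]
80 [ 0.32  1.12 -0.87  2.13  1.48  0.76  0.55]
62 [ 0.31  1.15 -0.85  2.13  1.54  0.76  0.51]
58 [ 0.31  1.16 -0.85  2.13  1.55  0.76  0.5 ]
```

Run:
```python
from h import *
c=[437.6,27.0]; q=Q(0.58+np.pi/2)
arm.move_ptp([*c,140],q)
g=arm.move_straight([*c,58],None,50,guard=6); s=arm.read_state(); print(g,T(),s['ee_pos'],s['wrist_force'],s['opening'])
z=s['ee_pos'][2]
arm.move_straight([*c,z+2],None,40); s=arm.read_state(); print(s['ee_pos'],s['wrist_force'])
arm.grip(50); s=arm.read_state(); print(T(),s['opening'],s['ee_pos'],s['wrist_force'])
save('side','sa.png')
```

```text
True 13.86 [437.4966374   27.03963399  65.4397801 ] [-2.29786772 -1.02106204 14.19991425] 67.68171404436791
[437.66699931  26.98517457  67.37399591] [ 0.02617274 -0.14320019 -0.10032529]
14.39 54.489135581541255 [438.02103562  26.57836502  68.65464706] [-1.7847112  -9.05992905 46.21089206]
```

View pics/sa.png

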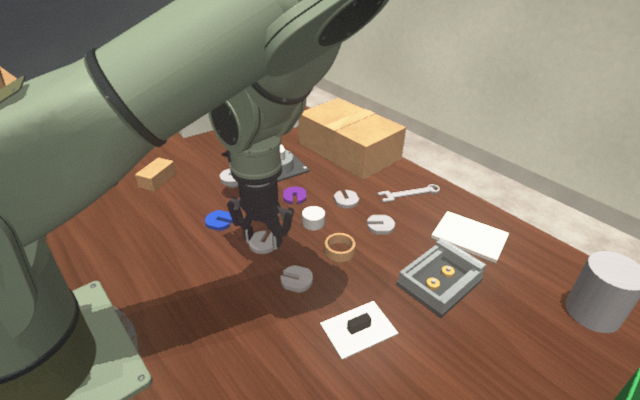

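```bash
cat >> h.py <<'E'
H=np.array([488.2,231.3])
def st(tag=''):
    s=arm.read_state(); print(tag,'t',round(s['time_s'],2),'pos',np.round(s['ee_pos'],1),'F',np.round(s['wrist_force'],1),'op',round(s['opening'],1)); return s
E
python3 - <<'E'
from h import *
th=0.58; q=Q(th+np.pi/2); d=np.array([np.cos(th),np.sin(th)])
arm.move_straight([437.6,27,71],None,30); st('lift')
arm.move_straight([437.6,27,140],None,120); st('up')
p=H-62*d; 
try: arm.move_straight([*p,140],q,200)
except Exception as e: print(e); arm.move_ptp([*p,140],q)
s=st('pre'); print(np.round(s['joints'],2))
save('wrist','wb.png')
fitw(p,'fb.png',z=140-58.5)
m=rect(arm.camera('wrist'),'wrist',H,52,60,480); cv2.imwrite('pics/fh.png',m[:,:,::-1])
E
```

```text
lift t 14.71 pos [437.6  27.   70.8] F [-0.4  0.  -2.2] op 54.3
up t 15.43 pos [437.5  26.9 139.4] F [ 0.3 -0.5 -2.4] op 54.2
pre t 16.43 pos [436.4 196.1 139.7] F [ 0.1 -0.1 -1.9] op 54.2
[-0.02  1.01 -0.91  1.98  1.17  0.82  0.51]
no weight [4374, 2]
```

View pics/wb.png

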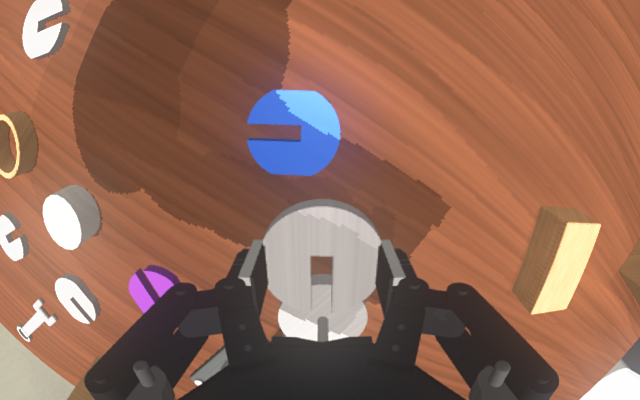

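Run:
```python
from h import *
th=0.58; d=np.array([np.cos(th),np.sin(th)])
arm.move_straight([*(H-62*d),125.5],None,60); st('low')
print(arm.move_straight([*(H-25*d),125.5],None,80,guard=10)); st('a')
save('wrist','wc.png')
```

```text
low t 16.98 pos [436.2 197.2 125.3] F [-0.8 -1.  -1.4] op 54.0
False
a t 17.59 pos [467.  217.4 125.5] F [-0.  -0.6 -1.5] op 54.7
```

View pics/wc.png

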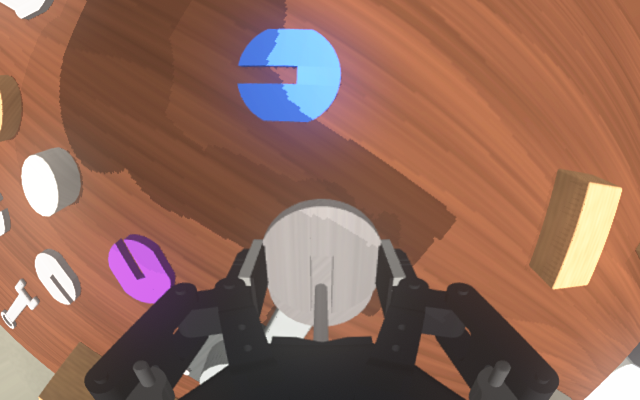

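Run:
```python
from h import *
th=0.58; d=np.array([np.cos(th),np.sin(th)])
print(arm.move_straight([*H,125.5],None,60,guard=12)); st('in')
save('wrist','wd.png')
print(arm.move_straight([*H,118],None,25,guard=5)); st('down')
```

```text
False
in t 18.21 pos [487.9 231.1 125.4] F [-0.7 -0.5 -3. ] op 54.4
True
down t 18.53 pos [488.2 231.3 120.9] F [ 0.4 -1.3  8. ] op 53.9
```

View pics/wd.png

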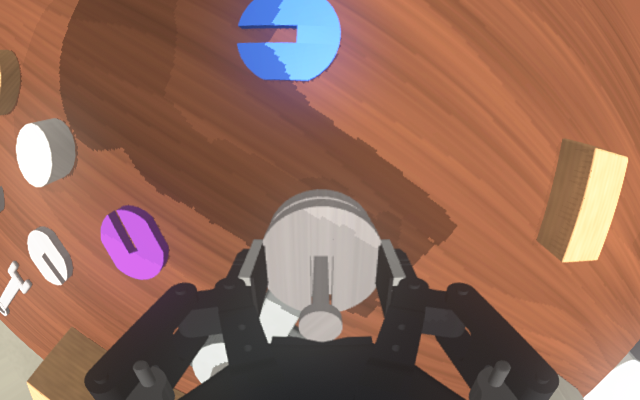

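Run:
```python
from h import *
th=0.58; d=np.array([np.cos(th),np.sin(th)])
arm.grip(68); st('rel')
arm.move_straight([*H,215],None,150); st('up')
m=arm.camera('wrist'); 
cv2.imwrite('pics/fe.png',np.hstack([rect(m,'wrist',H,62,40,400),rect(m,'wrist',H,111,40,400)])[:,:,::-1])
fitw(H,z=62)
t=save('top','t2.png')
```

```text
rel t 18.82 pos [488.1 231.1 120.5] F [ 0.5  0.1 -0.3] op 68.2
up t 19.6 pos [488.1 231.  214.2] F [ 0.2  0.  -1.3] op 67.8
no weight [3983]
```

View pics/fe.png

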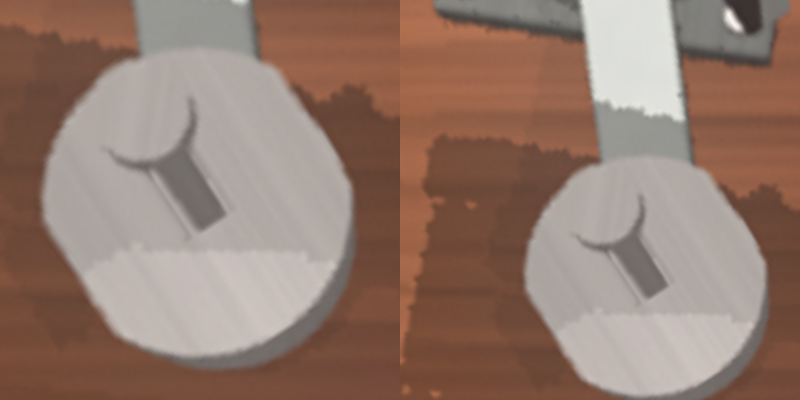

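View pics/t2.png

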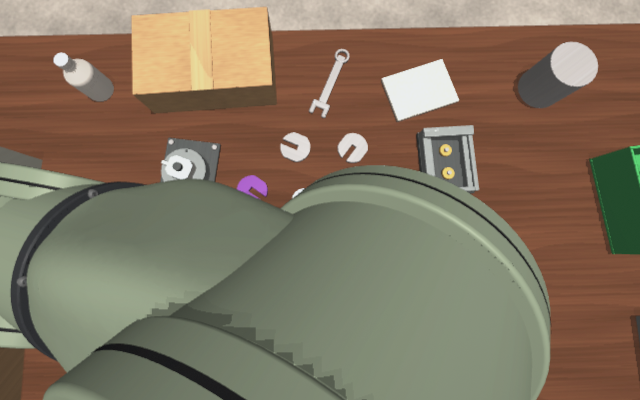

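Run:
```python
from h import *
arm.move_ptp([433,-99,200],Q(2.25-np.pi/2)); s=st('hover'); print(np.round(s['joints'],2))
r=fitw((433,-99),'fc.png')
if r:
  for z in (140,110,90,70,64):
    j=arm.solve_ik([*r[0],z],Q(r[1]-np.pi/2)); print(z,None if j is None else np.round(j,2))
```

```text
hover t 21.02 pos [433.5 -98.1 200. ] F [ 0.1  0.4 -0.3] op 67.9
[ 0.54  0.79 -0.7   2.05  0.89  0.63 -0.09]
fit ctr [ 430.  -100.1] R 32.0 phi 2.155 area 2680 hole 288
140 [ 0.44  0.88 -0.51  2.11  1.07  0.44 -0.35]
110 [ 0.39  0.93 -0.42  2.12  1.2   0.35 -0.46]
90 [ 0.34  0.96 -0.34  2.13  1.3   0.28 -0.56]
70 [ 0.29  1.   -0.24  2.13  1.45  0.2  -0.7 ]
64 [ 0.28  1.01 -0.21  2.13  1.52  0.18 -0.77]
```

View pics/fc.png

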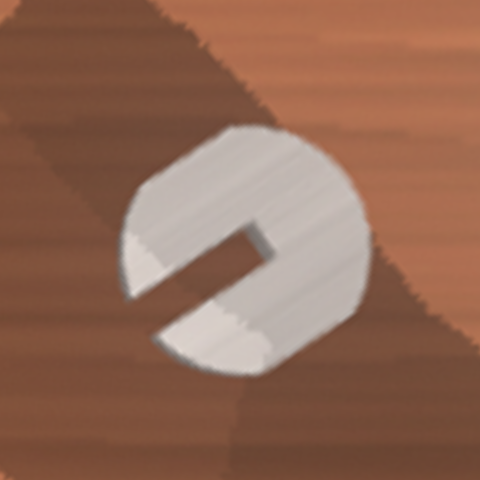

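```bash
cat >> h.py <<'E'
def pick(c,psi,z=70.3):
    arm.move_ptp([*c,140],Q(psi)); 
    print('guard',arm.move_straight([*c,z],None,60,guard=8)); st('at')
    arm.grip(50); st('grip')
    arm.move_straight([*c,140],None,100); st('up')
def pre(th,psi,zt=140,back=62):
    d=np.array([np.cos(th),np.sin(th)]); p=H-back*d
    try: arm.move_straight([*p,zt],Q(psi),200)
    except arm.Unreachable as e: print('ptp',e); arm.move_ptp([*p,zt],Q(psi))
    s=st('pre'); print(np.round(s['joints'],2))
def enter(th,z,dz=4.5,H_=H):
    d=np.array([np.cos(th),np.sin(th)])
    arm.move_straight([*(H_-62*d),z+dz],None,60)
    g=arm.move_straight([*(H_-20*d),z+dz],None,80,guard=10); st('a %s'%g)
    if g: return
    g=arm.move_straight([*H_,z+dz],None,60,guard=10); st('in %s'%g)
    if g: return
    g=arm.move_straight([*H_,z-3],None,25,guard=5); st('down %s'%g)
E
python3 - <<'E'
from h import *
pick([430.2,-100.0],2.15-np.pi/2)
pre(2.15,2.15-np.pi/2)
save('wrist','we.png')
E
```

```text
guard False
at t 22.74 pos [ 430.3 -100.1   70.5] F [-0.4 -0.  -0.4] op 68.2
grip t 23.03 pos [ 430.2 -100.1   71. ] F [-2.5  0.6 17.1] op 54.3
up t 23.88 pos [ 430.1 -100.   139.6] F [-0.4  0.4 -1.8] op 54.2
pre t 25.5 pos [522.1 178.6 139.9] F [ 0.1 -0.1 -2.5] op 53.8
[-0.09  0.97 -0.6   1.72  0.8   0.71 -0.53]
```

View pics/we.png

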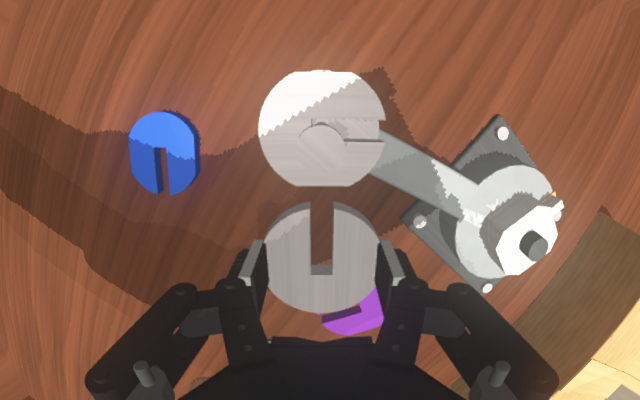

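Run:
```python
from h import *
enter(2.15,133)
save('wrist','wf.png')
```

```text
a False t 26.48 pos [499.3 214.3 137.5] F [-0.1 -0.7 -2.9] op 53.9
in False t 26.96 pos [488.1 231.4 137.5] F [ 0.   0.3 -1.9] op 53.9
down True t 27.23 pos [488.5 231.1 133.1] F [-2.1 -1.4 11.5] op 54.1
```

View pics/wf.png

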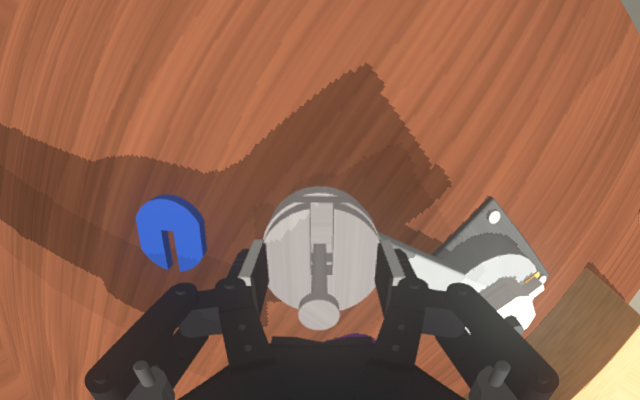

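Seated at the expected height. Release and go to the third (far left one, about (680,29)).

Run:
```python
from h import *
arm.grip(68); st('rel')
arm.move_straight([*H,225],None,150)
m=arm.camera('wrist'); cv2.imwrite('pics/fg.png',np.hstack([rect(m,'wrist',H,72,40,400),rect(m,'wrist',H,111,40,400)])[:,:,::-1])
for psi in (1.3-np.pi/2,1.3+np.pi/2):
    for t in (3.72,-.99):
        p2=psi-1.3+t; p2=(p2+np.pi)%(2*np.pi)-np.pi
        j=arm.solve_ik([*H,140],Q(p2)); k=arm.solve_ik([680,29,140],Q(psi)); print(psi,t,p2,None if j is None else np.round(j,2),None if k is None else np.round(k,2))
arm.move_ptp([677,28,200],Q(1.3-np.pi/2)); s=st('hover'); print(np.round(s['joints'],2))
fitw((677,28),'fi.png')
```

```text
rel t 27.57 pos [488.2 231.1 132.5] F [ 0.2  0.1 -0.6] op 68.3
-0.2707963267948965 3.72 2.149203673205104 [-0.04  1.08 -0.97  1.76  1.1   0.96  0.66] [ 0.1   1.1  -0.48  1.19  0.52  0.97 -0.72]
-0.2707963267948965 -0.99 -2.5607963267948968 [-0.81  1.01  0.63  1.78 -0.92  0.68 -2.2 ] [ 0.1   1.1  -0.48  1.19  0.52  0.97 -0.72]
2.8707963267948964 3.72 -0.992388980384689 [-0.39  0.91 -0.21  1.77  0.35  0.5  -1.82] [ 0.3   1.28 -1.17  1.18  1.13  1.33  2.11]
2.8707963267948964 -0.99 0.5807963267948963 [-0.21  0.96 -0.58  1.76  0.8   0.67 -0.66] [ 0.3   1.28 -1.17  1.18  1.13  1.33  2.11]
hover t 29.47 pos [676.5  29.7 200. ] F [ 0.9 -0.2  0.3] op 68.2
[ 0.1   1.02 -0.49  1.16  0.48  1.07 -0.69]
fit ctr [681.6  30.5] R 32.2 phi 1.141 area 2702 hole 276
```

View pics/fg.png

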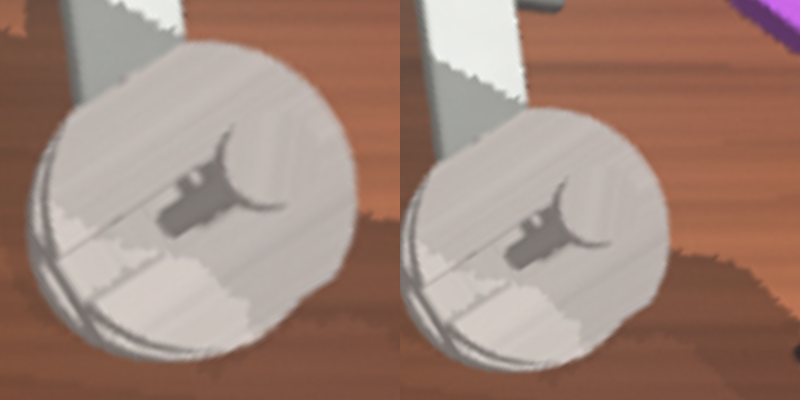

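View pics/fi.png

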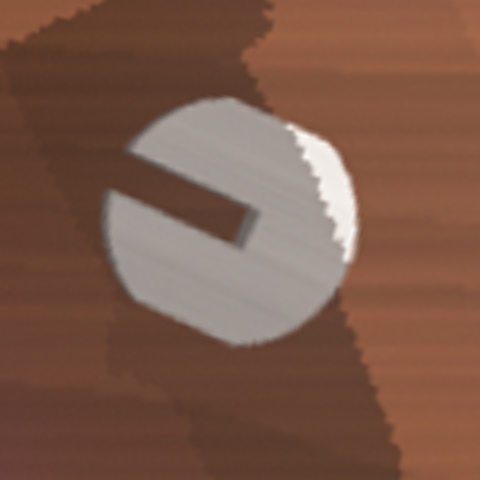

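Run:
```python
from h import *
pick([681.4,30.5],1.15-np.pi/2)
pre(3.72,3.72-np.pi/2,zt=165)
save('wrist','wg.png')
```

```text
guard False
at t 31.18 pos [681.6  30.5  70.7] F [-0.  -0.3  0.8] op 68.1
grip t 31.47 pos [681.6  30.5  71.2] F [-3.3 -0.2 10. ] op 53.9
up t 32.32 pos [681.2  30.4 139.4] F [ 1.   0.2 -1.9] op 54.1
pre t 35.03 pos [540.3 265.  165. ] F [-0.2  0.4 -2. ] op 54.1
[-0.09  1.09 -0.97  1.51  0.98  1.08  0.85]
```

View pics/wg.png

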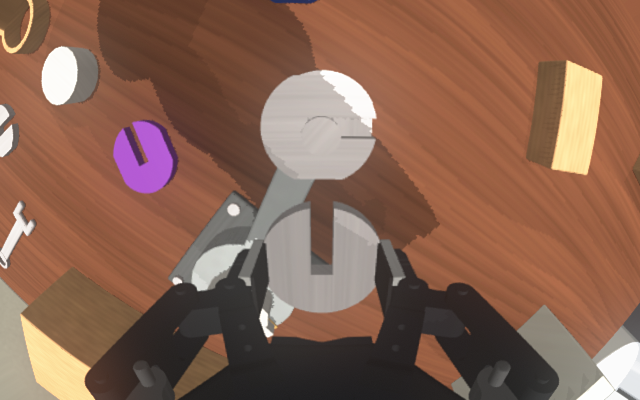

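Run:
```python
from h import *
enter(3.72,143.2)
save('wrist','wh.png')
```

```text
a False t 36.2 pos [505.3 242.5 147.9] F [ 0.5  0.4 -1.7] op 54.0
in False t 36.68 pos [488.5 231.5 147.8] F [-0.2  0.7 -1.7] op 53.7
down True t 36.96 pos [488.5 231.7 143.2] F [-0.8 -1.7  9.1] op 54.0
```

View pics/wh.png

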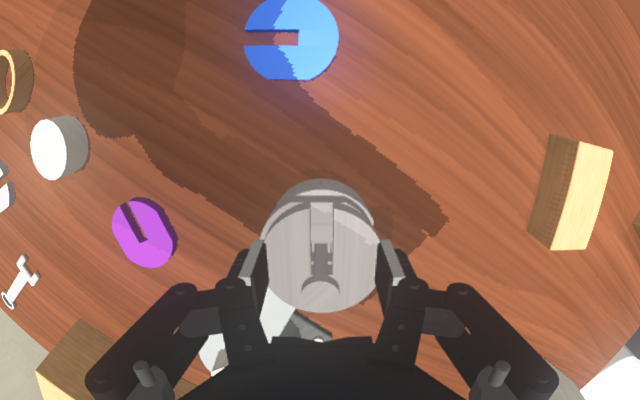

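Run:
```python
from h import *
arm.grip(68); st('rel')
arm.move_straight([*H,235],None,150)
m=arm.camera('wrist'); cv2.imwrite('pics/fj.png',np.hstack([rect(m,'wrist',H,82,40,400),rect(m,'wrist',H,111,40,400)])[:,:,::-1])
arm.move_ptp([676,-89,200],Q(2.5-np.pi/2)); s=st('hover'); print(np.round(s['joints'],2))
fitw((676,-89),'fk.png')
d=np.array([np.cos(-.99),np.sin(-.99)])
for psi in (2.5-np.pi/2,2.5-1.5*np.pi):
    j=arm.solve_ik([676,-89,140],Q(psi)); print(psi,None if j is None else np.round(j,2))
for psi in (-2.56,.58):
  for p in (H,H-62*d):
    j=arm.solve_ik([*p,165],Q(psi)); print(psi,None if j is None else np.round(j,2))
```

```text
rel t 37.3 pos [488.3 231.3 142.6] F [0.6 0.6 0.4] op 68.5
hover t 39.51 pos [675.9 -87.2 200.2] F [-0.2  0.7  0.2] op 67.9
[ 0.37  1.08 -0.79  1.14  0.74  1.19  0.54]
fit ctr [676.2 -89.3] R 32.2 phi 2.479 area 2697 hole 282
0.9292036732051034 [ 0.36  1.16 -0.76  1.18  0.79  1.09  0.5 ]
-2.2123889803846897 [-0.26  1.3   1.07  1.2  -1.11  1.23 -1.42]
-2.56 [ 0.04  1.15 -1.23  1.74  1.18  1.19  2.18]
-2.56 [-0.08  1.13 -1.2   1.76  1.17  1.16  2.05]
0.58 [-0.19  0.92 -0.61  1.75  0.76  0.72 -0.62]
0.58 [-0.31  0.91 -0.6   1.77  0.75  0.7  -0.74]
```

View pics/fj.png

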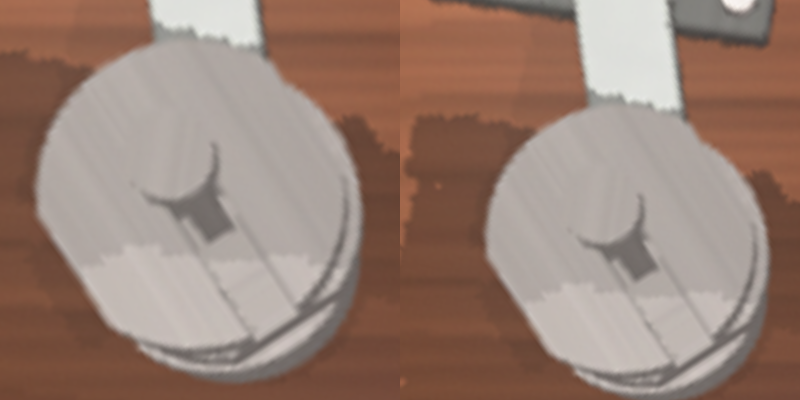

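View pics/fk.png

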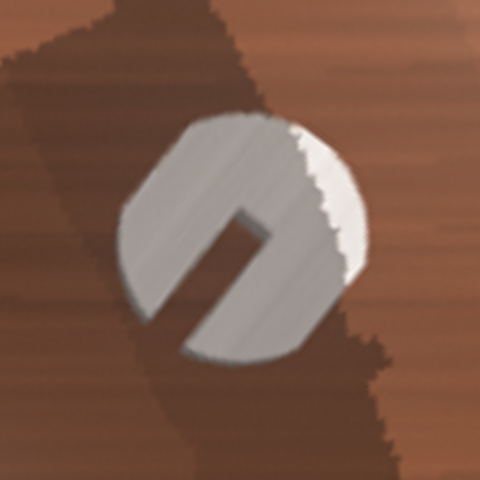

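Run:
```python
from h import *
pick([676.2,-89.3],2.475-np.pi/2)
arm.move_straight([676.2,-89.3,215],None,150)
pre(-.99,3.72,zt=215)
arm.move_straight([*arm.read_state()['ee_pos'][:2],165],None,120); st()
save('wrist','wi.png')
```

```text
guard False
at t 41.22 pos [676.4 -89.3  70.7] F [ 0.4  0.4 -0.6] op 68.3
grip t 41.51 pos [676.4 -89.3  71.2] F [-3.7 -1.1  8.8] op 54.2
up t 42.36 pos [676.  -89.3 139.4] F [-0.1 -0.3 -2.5] op 54.4
pre t 45.98 pos [454.3 282.9 215. ] F [ 0.1 -0.5 -1.5] op 53.8
[-0.05  1.08 -1.3   1.72  1.1   1.26  2.09]
 t 46.54 pos [454.3 283.1 165.4] F [-0.5 -0.4 -1.8] op 53.8
```

View pics/wi.png

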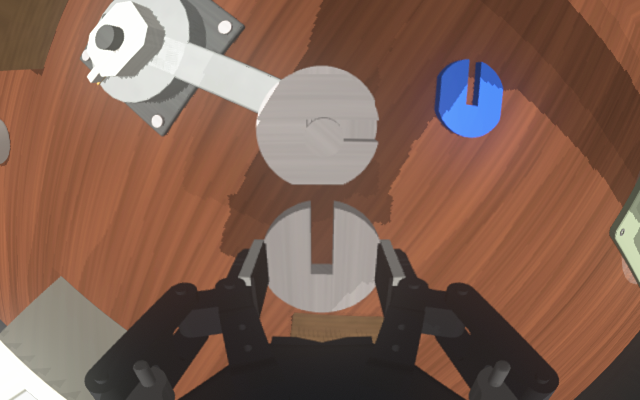

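Run:
```python
from h import *
enter(-.99,153.2)
save('wrist','wj.png')
```

```text
a False t 47.54 pos [477.1 248.1 157.8] F [-0.1 -0.2 -2.2] op 53.8
in False t 48.02 pos [488.3 231.1 157.7] F [ 0.6  0.8 -2.4] op 53.9
down True t 48.3 pos [488.1 231.6 153.1] F [-1.1  0.2  6.4] op 54.0
```

View pics/wj.png

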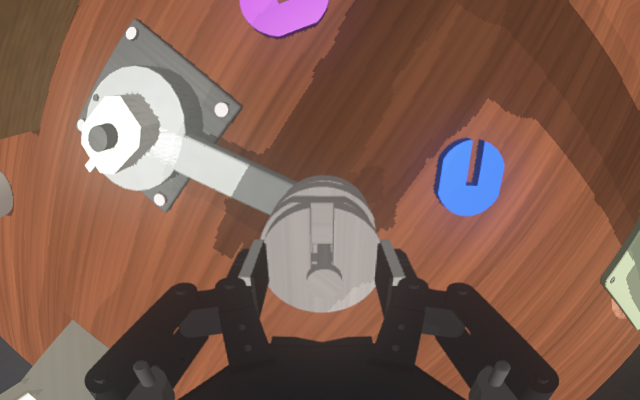

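Run:
```python
from h import *
arm.grip(68); st('rel')
arm.move_straight([*H,245],None,150)
m=arm.camera('wrist'); cv2.imwrite('pics/fl.png',np.hstack([rect(m,'wrist',H,92,40,400),rect(m,'wrist',(560,240),64.5,100,400)])[:,:,::-1])
arm.move_ptp([460,-190,280],Q(np.pi/2)); s=st('hover'); print(np.round(s['joints'],2))
save('side','sb.png'); save('wrist','wk.png'); save('top','t3.png')
t=cv2.imread('pics/t3.png'); cv2.imwrite('pics/t3c.png',cv2.resize(t[130:280,140:250],(550,750)[0:2],interpolation=cv2.INTER_CUBIC)[:600])
t=cv2.imread('pics/sb.png'); cv2.imwrite('pics/sbc.png',cv2.resize(t[130:210,200:320],(720,480),interpolation=cv2.INTER_CUBIC))
```

```text
rel t 48.64 pos [488.1 231.3 152.7] F [ 1.  -0.7  0.8] op 67.9
hover t 51.02 pos [ 460.3 -189.1  279.9] F [ 0.6 -0.8 -0. ] op 68.1
[ 0.86  0.81 -1.06  1.78  0.81  1.06  1.07]
```

View pics/fl.png

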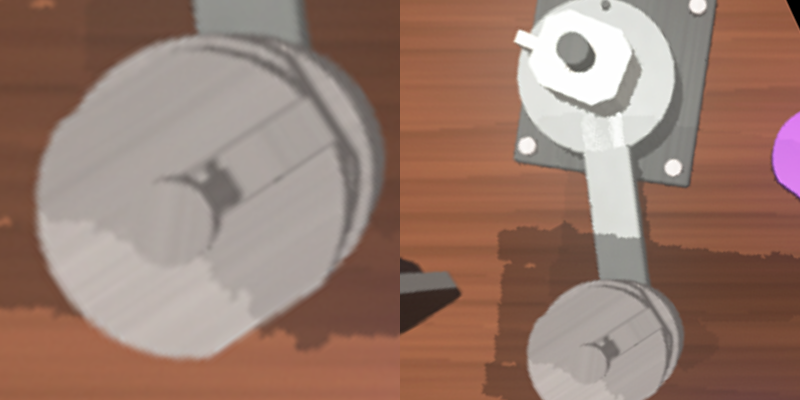

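View pics/sbc.png

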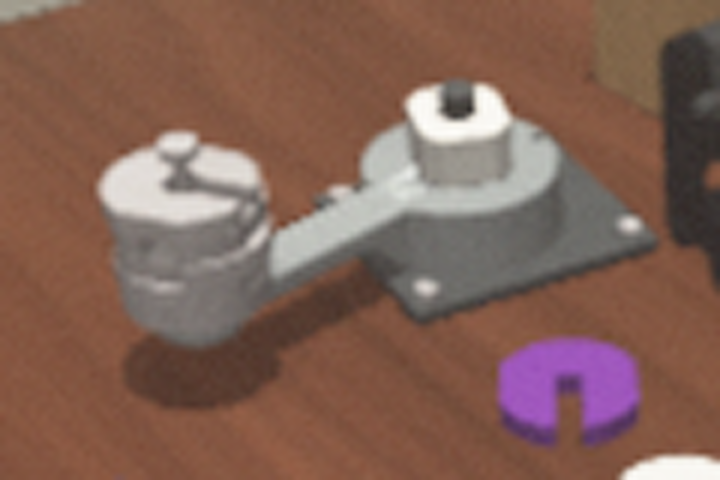

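View pics/wk.png

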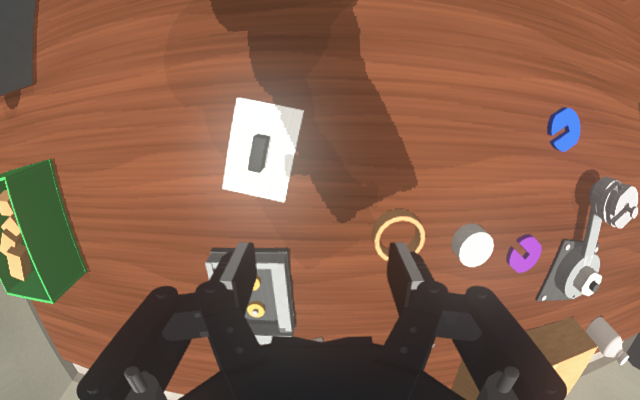

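View pics/t3c.png

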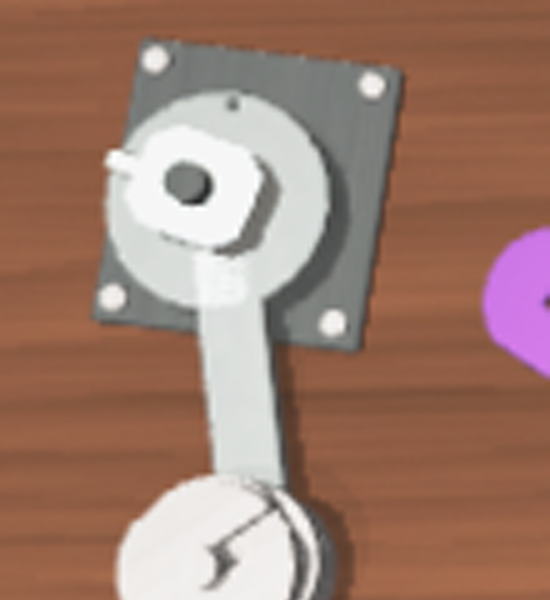

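```bash
cat >> h.py <<'E'
def fitc(c,fn=None,cam='wrist',z=5,half=85,n=600):
    im=arm.camera(cam); r=rect(im,cam,c,z,half,n); s=2*half/(n-1)
    hsv=cv2.cvtColor(r,cv2.COLOR_RGB2HSV)
    m=((hsv[...,1]<70)&(hsv[...,2]>90)).astype(np.uint8)
    m=cv2.morphologyEx(m,cv2.MORPH_OPEN,np.ones((5,5)))
    cnts=cv2.findContours(m,cv2.RETR_EXTERNAL,cv2.CHAIN_APPROX_NONE)[0]
    cnt=max(cnts,key=cv2.contourArea); b=cv2.minAreaRect(cnt)
    (u,v),(w,h),a=b; p=cv2.boxPoints(b)
    e=max([(p[1]-p[0]),(p[2]-p[1])],key=np.linalg.norm)
    phi=np.arctan2(-e[0],-e[1])
    if fn: cv2.polylines(r,[p.astype(int)],True,(255,0,0)); cv2.imwrite('pics/'+fn,r[:,:,::-1])
    ctr=np.array([c[0]+half-v*s,c[1]+half-u*s]); phi=(phi+np.pi/2)%np.pi-np.pi/2
    print('cover',np.round(ctr,1),'size',round(w*s,1),round(h*s,1),'yaw',round(phi,4)); return ctr,phi
E
python3 - <<'E'
from h import *
arm.move_ptp([450,-257,230],Q(np.pi/2)); s=st('hover'); print(np.round(s['joints'],2))
fitc((450,-257),'ca.png'); im=save('wrist','wl.png')
cv2.imwrite('pics/cb.png',rect(im,'wrist',(450,-257),27,85,600)[:,:,::-1])
E
```

```text
hover t 51.6 pos [ 449.8 -257.2  229.4] F [ 0.6  0.6 -0.5] op 67.8
[ 0.96  0.91 -1.01  1.77  0.91  1.01  1.15]
cover [ 445.9 -257.6] size 79.6 112.6 yaw -0.2209
```

View pics/ca.png

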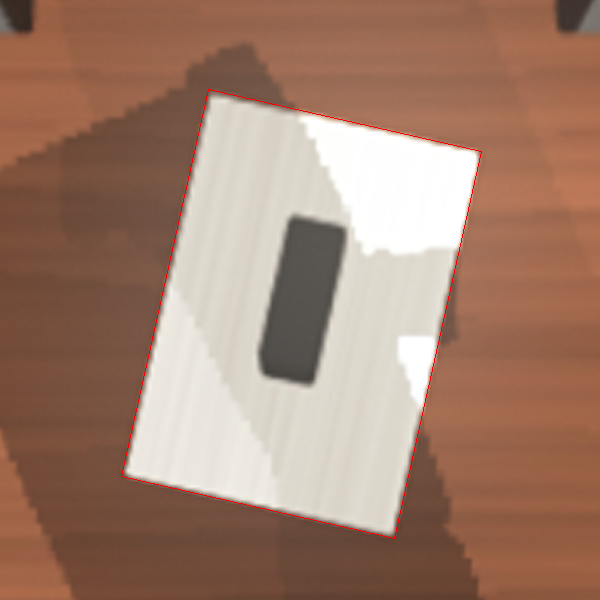

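View pics/cb.png

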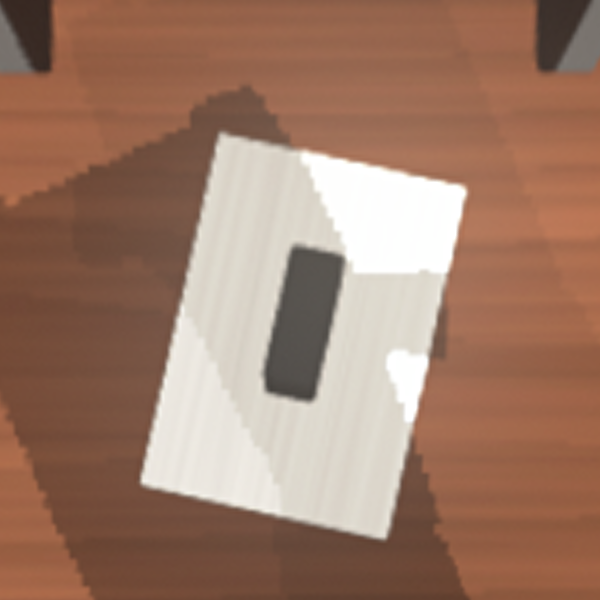

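Run:
```python
from h import *
arm.move_ptp([635,-275,240],Q(np.pi/2)); s=st('hover'); print(np.round(s['joints'],2))
im=save('wrist','wm.png')
for z in (30,37,46): cv2.imwrite('pics/h%d.png'%z,rect(im,'wrist',(642,-277),z,85,600)[:,:,::-1])
for d in arm.tip_of('wrist','seat'): print(round(d['score'],2),np.round(d['xy'],1),np.round(onz('wrist',d['xy'],30),1))
```

```text
hover t 52.56 pos [ 634.7 -274.7  240.3] F [-0.7 -0.3  0.2] op 68.2
[ 0.68  1.1  -0.97  1.04  0.85  1.37  1.44]
0.58 [315.2 183.2] [ 638.5 -280.6   30. ]
0.49 [554.6 120.5] [564.  -16.7  30. ]
```

View pics/h37.png

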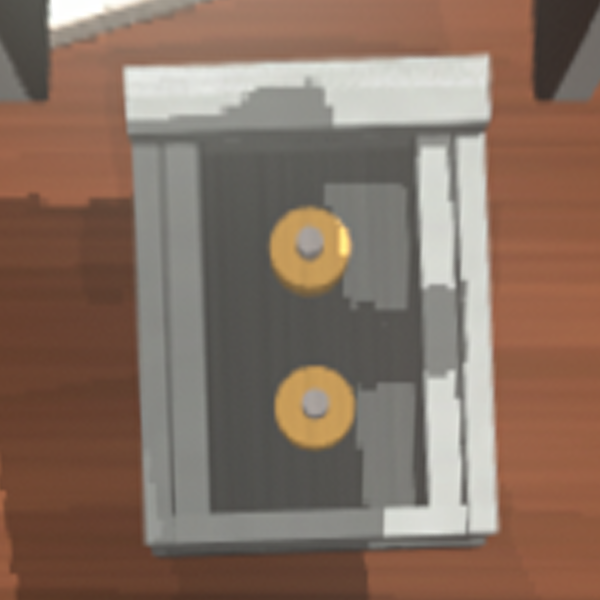

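View pics/h46.png

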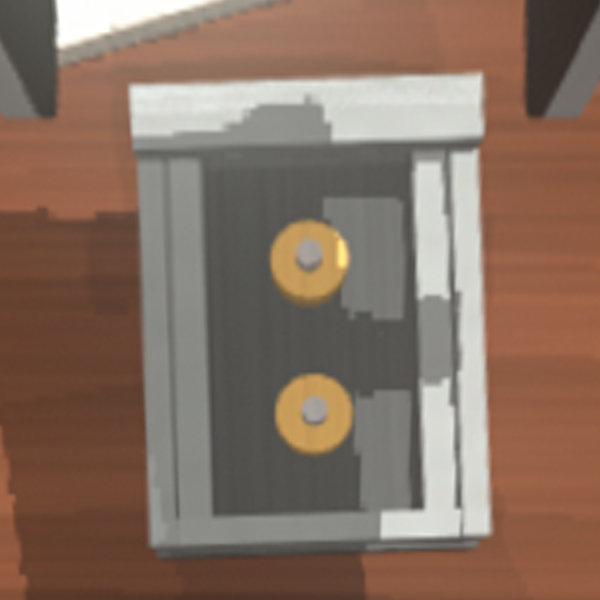

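View pics/h30.png

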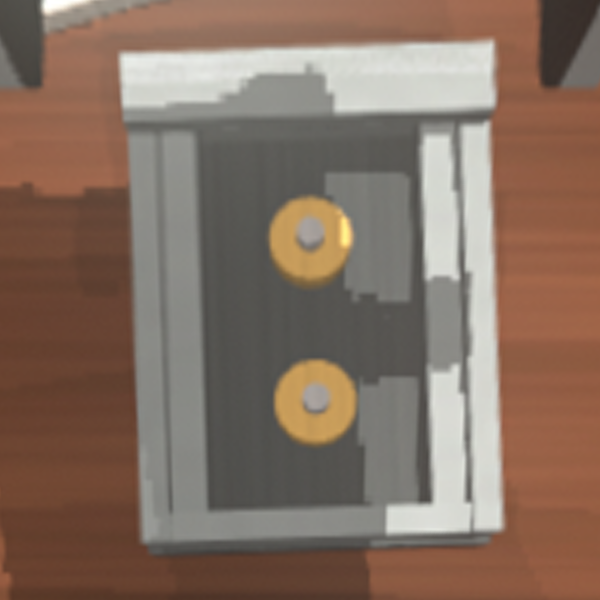

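```bash
cat >> h.py <<'E'
from scipy.spatial.transform import Rotation as Ro
S=np.array([639.0,-281.3,30.]); SY=0.036
def coverpose(xf,zf,al,h=80,y=0,S=S,SY=SY):
    "TCP pose so that cover front-bottom edge is at seat (xf,y,zf), tilted al (front down)"
    Rs=Ro.from_euler('z',SY); Rc=Rs*Ro.from_euler('y',al)
    Pc=S+Rs.apply([xf,y,zf])-Rc.apply([55.5,0,0])
    tcp=Pc+Rc.apply([0,0,h])
    # flat tool orientation for jaw angle SY+pi/2
    q=(Rs*Ro.from_euler('y',al)*Rs.inv()*Ro.from_quat(Q(SY+np.pi/2))).as_quat()
    return list(tcp),list(q)
E
python3 - <<'E'
from h import *
c=[445.8,-257.8]; psi=np.pi/2-0.221
arm.grip(44); arm.move_ptp([*c,150],Q(psi)); 
r=fitc((446,-257.7),'cc.png')
print(arm.move_straight([*c,80],None,70,guard=6)); st('at')
E
```

```text
cover [ 457.8 -304.7] size 79.0 131.9 yaw -0.2223
False
at t 55.15 pos [ 445.9 -257.9   80.4] F [-0.6  0.5  0.1] op 44.1
```

View pics/cc.png

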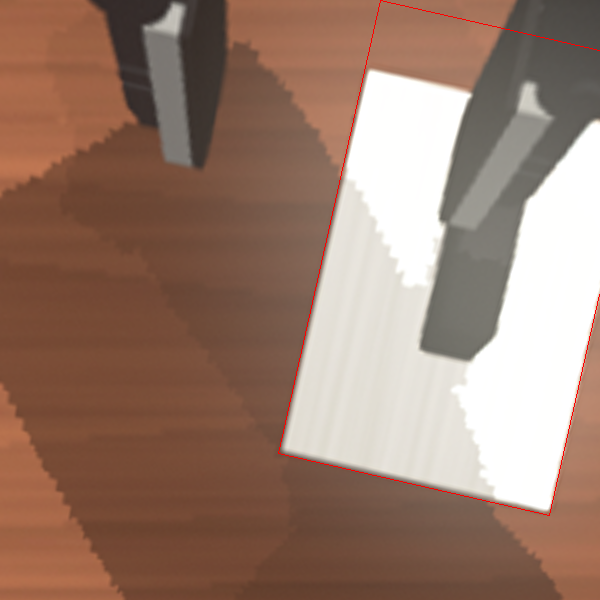

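Run:
```python
from h import *
arm.move_straight([445.9,-257.9,150],None,100)
arm.move_ptp([452,-302,230],Q(np.pi/2-.22)); st()
fitc((452,-302),'cd.png')
```

```text
t 56.46 pos [ 451.8 -302.3  229.8] F [ 0.2 -0.2 -1.3] op 44.0
cover [ 447.9 -302.3] size 79.2 111.9 yaw -0.2233
```

View pics/cd.png

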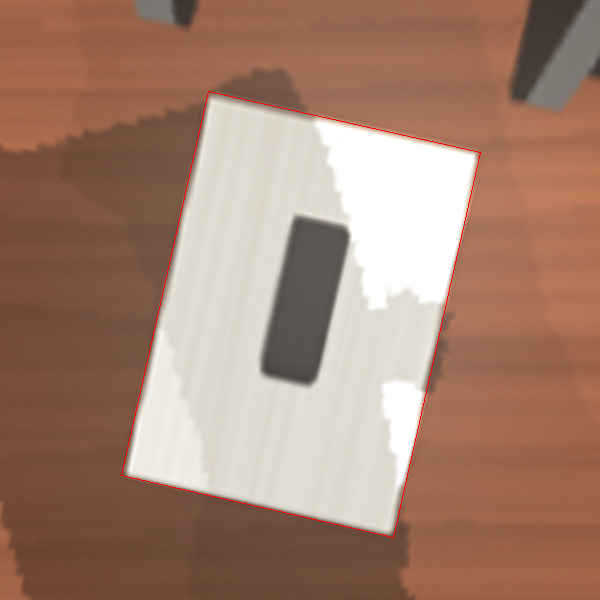

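Run:
```python
from h import *
c=[447.8,-302.3]; psi=np.pi/2-0.223
arm.move_ptp([*c,140],Q(psi)); im=save('wrist','wn.png')
print(arm.move_straight([*c,80],None,70,guard=6)); st('at')
arm.grip(5); st('grip')
arm.move_straight([*c,82.5],None,30); st('lift')
```

```text
False
at t 58.02 pos [ 447.9 -302.4   80.3] F [ 0.4  0.4 -0.4] op 43.8
grip t 58.38 pos [ 447.9 -302.4   80.5] F [-1.7  0.2  7.6] op 14.7
lift t 58.63 pos [ 447.8 -302.4   82.7] F [ 0.3  0.9 -1.5] op 14.8
```

View pics/wn.png

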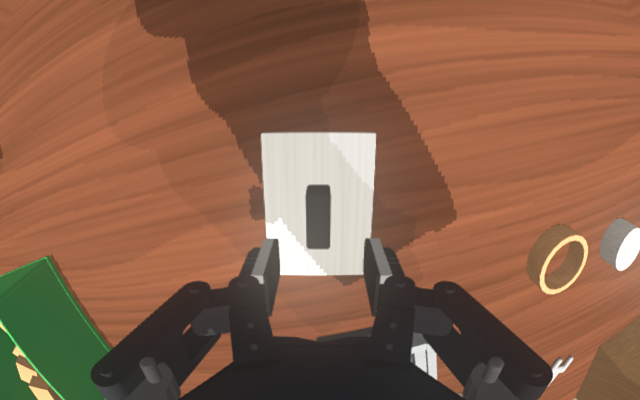

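Run:
```python
from h import *
arm.move_straight([447.8,-302.3,150],None,100); st('lift')
p,q=coverpose(38,50,0.11,80.4); arm.move_ptp(p,q); s=st('pre'); print(np.round(p,1),np.round(s['joints'],2))
for a in [(38,2,.11),(57,2,.11),(56,0,0)]:
    p,q=coverpose(*a,80.4); j=arm.solve_ik(p,q); print(np.round(p,1),None if j is None else np.round(j,2))
save('wrist','wo.png'); save('side','so.png')
```

```text
lift t 59.46 pos [ 447.6 -302.3  149.5] F [-0.  -0.5 -1.7] op 14.5
pre t 60.35 pos [ 630.  -282.2  165.5] F [-0.5 -0.2 -1.2] op 14.7
[ 630.7 -281.6  166. ] [ 0.64  1.2  -0.89  1.    0.85  1.38  1.5 ]
[ 630.7 -281.6  118. ] [ 0.64  1.26 -0.87  1.02  0.88  1.31  1.47]
[ 649.7 -280.9  118. ] [ 0.6   1.28 -0.87  0.92  0.88  1.36  1.52]
[ 639.5 -281.3  110.4] [ 0.67  1.25 -0.88  1.1   0.92  1.16  1.43]
```

View pics/wo.png

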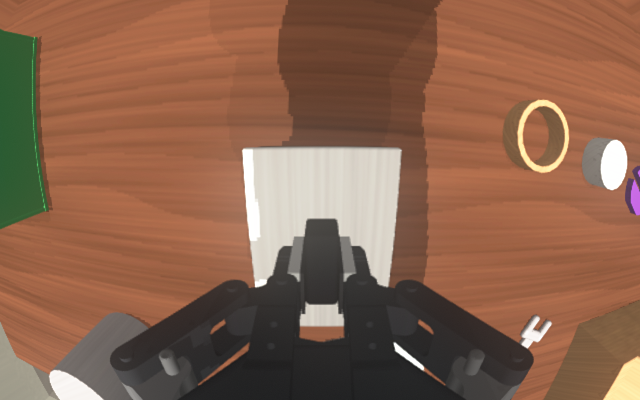

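View pics/so.png

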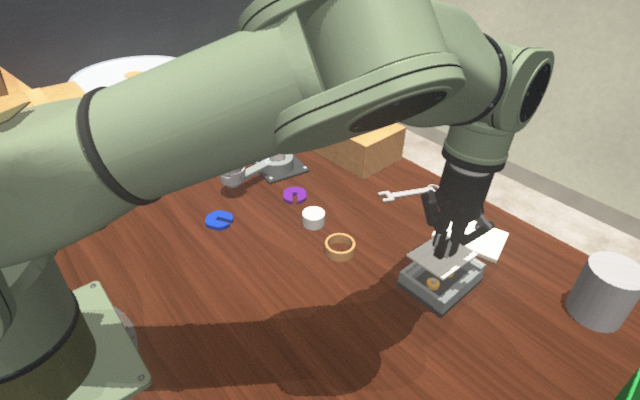

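Run:
```python
from h import *
s=arm.read_state(); Rt=Ro.from_quat(s['eef_rot']); p0=np.array(s['ee_pos'])
# cover frame in tool: cover z=-tool z ; cover x = -tool x (camera on tool +x / rear)
for dx in (0,-2,2):
  out=[]
  for y in (39,-39):
    v=np.array([55.5+dx, y, 80.4-5])  # tool frame: rear is +tool x
    out.append(np.round(proj('wrist',p0+Rt.apply(v)),1))
  print(dx,out)
im=arm.camera('wrist'); cv2.imwrite('pics/wp.png',cv2.resize(im[130:190,220:420,::-1],(800,240),interpolation=cv2.INTER_CUBIC))
print(Rt.as_matrix().round(3))
```

```text
0 [array([400. , 146.3]), array([239.1, 146.4])]
-2 [array([399.7, 150.3]), array([239.4, 150.4])]
2 [array([400.2, 142.2]), array([238.9, 142.3])]
[[-0.993 -0.034 -0.11 ]
 [-0.034  0.999 -0.005]
 [ 0.11  -0.001 -0.994]]
```

View pics/wp.png

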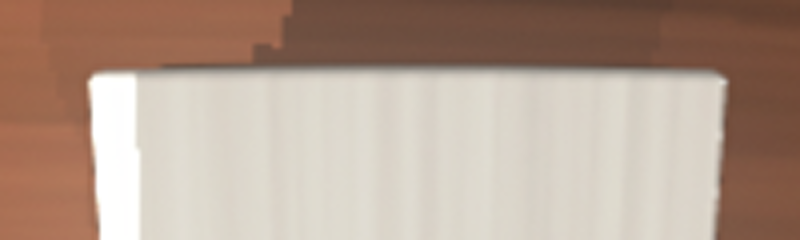

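```bash
sed -i 's/S=np.array(\[639.0,-281.3,30.\])/S=np.array([639.0,-282.6,30.])/' h.py
python3 - <<'E'
from h import *
p,q=coverpose(38,14,0.11,80.4); arm.move_straight(p,q,80); st('z14')
save('side','sp.png'); save('wrist','wq.png')
p,q=coverpose(38,-2,0.11,80.4); print(arm.move_straight(p,q,20,guard=3)); s=st('touch'); print(np.round(coverpose(38,0,.11,80.4)[0],1))
save('side','sq.png'); save('top','tq.png')
a=cv2.imread('pics/sq.png')[190:330,370:530]; b=cv2.imread('pics/tq.png')[100:220,390:510]
cv2.imwrite('pics/sq2.png',np.hstack([cv2.resize(a,(457,400),interpolation=cv2.INTER_CUBIC),cv2.resize(b,(343,400)[0:2],interpolation=cv2.INTER_CUBIC)]))
E
```

```text
z14 t 61.1 pos [ 630.7 -282.8  130. ] F [0.4 1.1 0.1] op 14.6
True
touch t 61.88 pos [ 630.4 -282.9  115.5] F [-1.9 -0.1  7.5] op 14.6
[ 630.7 -282.9  116. ]
```

View pics/sq2.png

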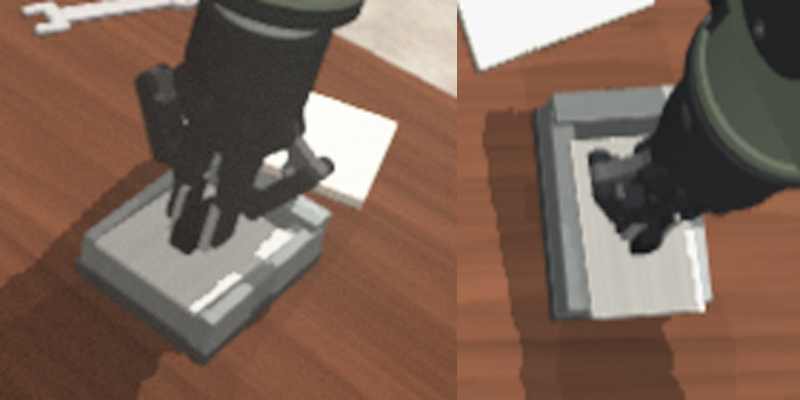

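View pics/wq.png

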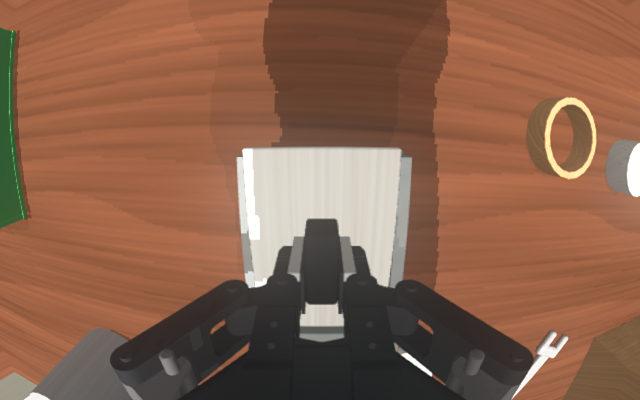

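```bash
sed -i 's/S=np.array(\[639.0,-282.6,30.\])/S=np.array([639.0,-281.9,30.])/' h.py
python3 - <<'E'
from h import *
p,q=coverpose(38,1.0,0.11,80.4); arm.move_straight(p,q,30); st('z1')
p,q=coverpose(50,1.0,0.11,80.4); print(arm.move_straight(p,q,30,guard=5)); st('x50')
p,q=coverpose(61,1.0,0.11,80.4); print(arm.move_straight(p,q,20,guard=5)); s=st('x61'); 
print('xf~',56+ (Ro.from_euler('z',-SY).apply(s['ee_pos']-np.array(coverpose(56,1.0,.11,80.4)[0])))[0])
save('side','sr.png'); save('top','tr.png')
a=cv2.imread('pics/sr.png')[190:330,370:530]; b=cv2.imread('pics/tr.png')[100:220,390:510]
cv2.imwrite('pics/sr2.png',np.hstack([cv2.resize(a,(457,400),interpolation=cv2.INTER_CUBIC),cv2.resize(b,(343,400)[0:2],interpolation=cv2.INTER_CUBIC)]))
E
```

```text
z1 t 62.23 pos [ 630.6 -282.1  116.9] F [ 0.3 -0.  -1.1] op 14.9
False
x50 t 62.77 pos [ 642.7 -281.6  116.9] F [ 0.4 -0.5 -1.9] op 14.5
True
x61 t 63.17 pos [ 648.9 -281.6  116.5] F [-0.5  0.7 -1.5] op 14.6
xf~ 56.19451025319948
```

View pics/sr2.png

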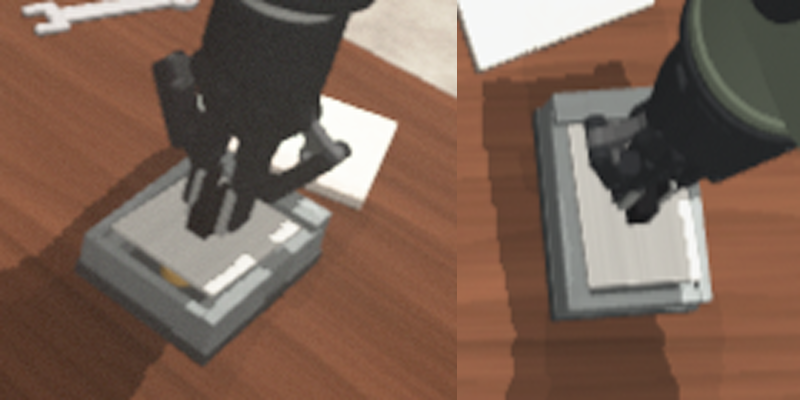

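Run:
```python
from h import *
p,q=coverpose(60,1.0,0.11,80.4); print(arm.move_straight(p,q,10,guard=8)); s=st('push'); 
print('xf~',56+ (Ro.from_euler('z',-SY).apply(s['ee_pos']-np.array(coverpose(56,1.0,.11,80.4)[0])))[0])
arm.hold(0.2); s=st('hold')
```

```text
True
push t 63.52 pos [ 648.9 -281.6  116. ] F [-1.2 -0.3  3.5] op 14.3
xf~ 56.26095155207617
hold t 63.72 pos [ 648.9 -281.6  115.9] F [-1.  -0.3  5.1] op 14.3
```

Run:
```python
from h import *
p,q=coverpose(55,1.0,0.11,80.4); arm.move_straight(p,q,20); st('back')
arm.hold(0.2); st()
for x in (56,56.7,57.4,58):
    p,q=coverpose(x,1.0,0.11,80.4); g=arm.move_straight(p,q,10,guard=8); arm.hold(.1); s=st('push %s %s'%(x,g)); 
    print('xf~',56+ (Ro.from_euler('z',-SY).apply(s['ee_pos']-np.array(coverpose(56,1.0,.11,80.4)[0])))[0])
    if g: break
```

```text
back t 63.97 pos [ 647.5 -281.6  116.8] F [ 0.2 -0.3 -2. ] op 14.4
 t 64.17 pos [ 647.6 -281.5  116.8] F [ 0.3 -1.2 -1.3] op 14.7
push 56 False t 64.52 pos [ 648.7 -281.5  117. ] F [-0.3 -0.8 -1.5] op 15.0
xf~ 56.045409724870225
push 56.7 False t 64.87 pos [ 648.9 -281.5  117. ] F [-5.6  2.   1.5] op 14.7
xf~ 56.28841020571753
push 57.4 False t 65.22 pos [ 649.1 -281.5  117. ] F [-12.6   0.2   4.9] op 15.0
xf~ 56.48569639061503
push 58 False t 65.57 pos [ 649.3 -281.6  117. ] F [-18.4   2.9   8.3] op 14.9
xf~ 56.623318201265704
```

Run:
```python
from h import *
p,q=coverpose(55.0,1.0,0.11,80.4); arm.move_straight(p,q,20); st('back')
for al in (.08,.06,.04,.02,0.0):
    p,q=coverpose(55.0,1.0,al,80.4); g=arm.move_straight(p,q,20,guard=8); arm.hold(.1); s=st('al %s %s'%(al,g))
    if g: break
save('side','ss.png'); save('top','ts.png'); save('wrist','ws.png')
a=cv2.imread('pics/ss.png')[190:330,370:530]; b=cv2.imread('pics/ts.png')[100:220,390:510]
cv2.imwrite('pics/ss2.png',np.hstack([cv2.resize(a,(457,400),interpolation=cv2.INTER_CUBIC),cv2.resize(b,(343,400)[0:2],interpolation=cv2.INTER_CUBIC)]))
```

```text
back t 65.87 pos [ 647.8 -281.7  117.1] F [-0.  -0.7 -1.3] op 14.8
al 0.08 False t 66.27 pos [ 645.3 -281.7  115.6] F [ 0.7 -0.3 -0.8] op 14.5
al 0.06 False t 66.62 pos [ 643.5 -281.8  114.6] F [ 0.1 -0.3 -1. ] op 14.6
al 0.04 False t 66.97 pos [ 641.8 -281.8  113.6] F [-0.5  0.2 -1.3] op 14.6
al 0.02 False t 67.32 pos [ 640.2 -281.9  112.6] F [ 0.4  0.4 -0.2] op 14.9
al 0.0 False t 67.67 pos [ 638.6 -281.9  111.5] F [-1.4  0.6 -2.1] op 14.8
```

View pics/ss2.png

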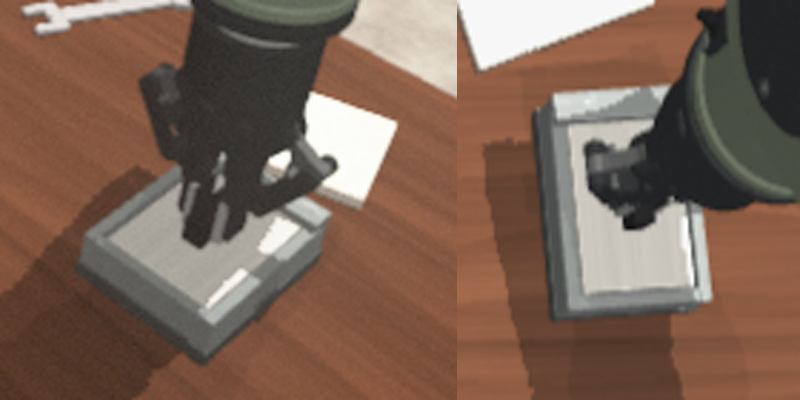

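View pics/ws.png

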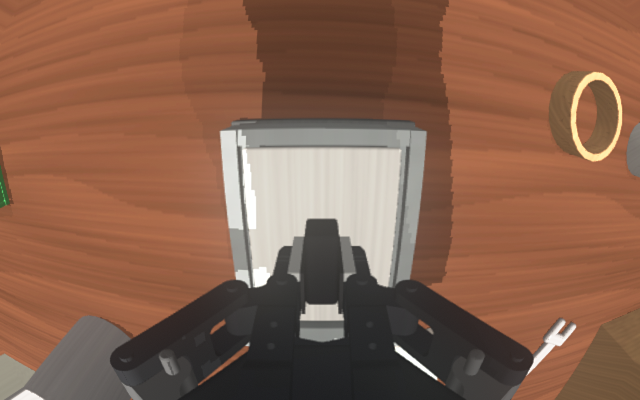

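Rear went down inside the wall with no force. Lower the last millimetre, release, retreat and inspect.

Run:
```python
from h import *
p,q=coverpose(55.0,-1.5,0,80.4); print(arm.move_straight(p,q,15,guard=4)); s=st('down')
arm.grip(44); st('rel')
x,y,_=arm.read_state()['ee_pos']
arm.move_straight([x,y,240],None,120); st('up')
im=save('wrist','wt.png'); cv2.imwrite('pics/ct.png',rect(im,'wrist',(639,-282),35,85,600)[:,:,::-1])
arm.move_ptp([480,-20,330],Q(np.pi/2)); st('park')
save('top','tu.png'); save('side','su.png'); save('wrist','wu.png')
```

```text
True
down t 68.03 pos [ 638.6 -281.9  110.5] F [-3.1  0.9  9.1] op 14.4
rel t 68.42 pos [ 638.4 -281.8  109.6] F [0.4 0.3 0.3] op 43.9
up t 69.65 pos [ 638.2 -281.8  239.2] F [ 1.5 -0.1  0.9] op 43.6
park t 70.92 pos [480.6 -20.6 329.7] F [-0.2 -0.4 -0.6] op 44.0
```

View pics/ct.png

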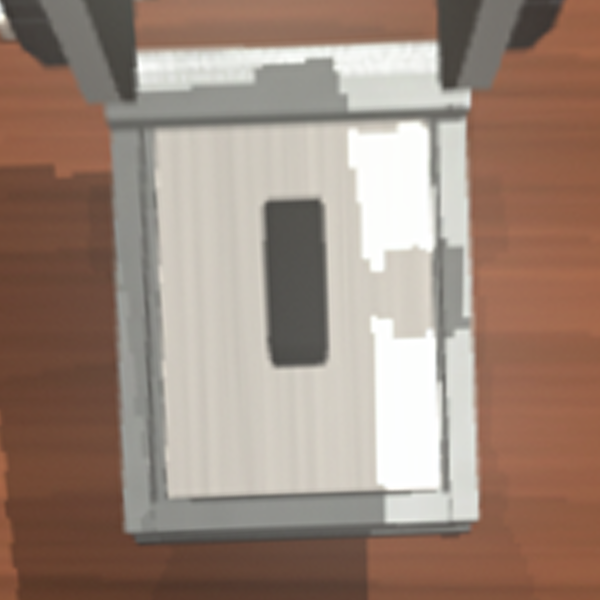

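View pics/su.png

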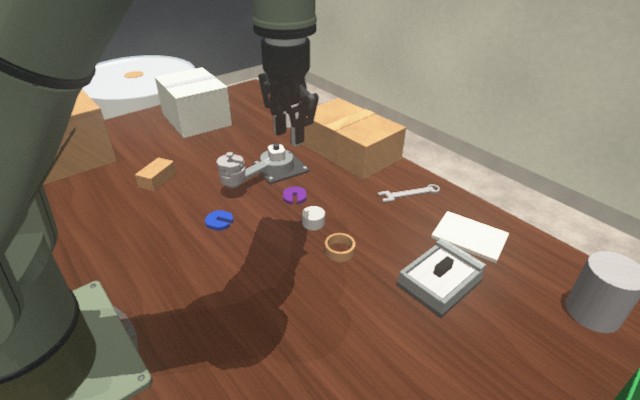

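View pics/tu.png

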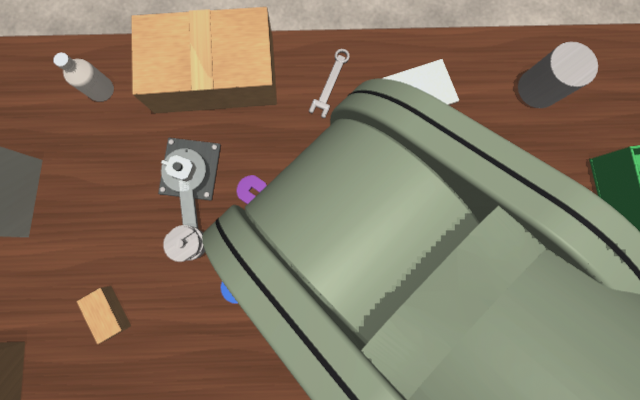

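View pics/wu.png

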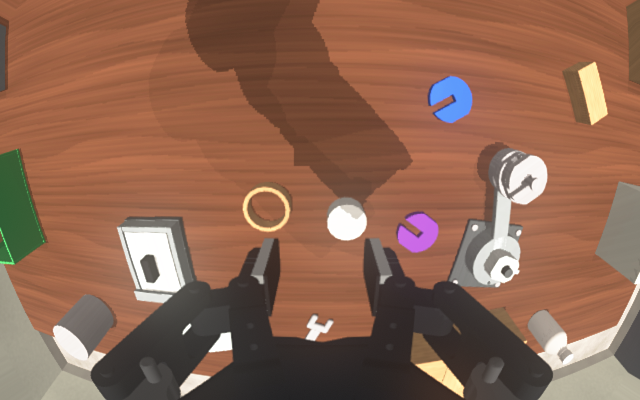

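Run:
```python
from h import *
print(proj('top',[*H,92]),proj('top',[*H,52]))
arm.move_ptp([520,130,260],Q(np.pi/2)); st()
im=save('wrist','wv.png')
d=np.hstack([rect(im,'wrist',(560,240),64.5,110,400),rect(im,'wrist',H,92,40,400)])
cv2.imwrite('pics/wv2.png',d[:,:,::-1])
m=arm.camera_model('wrist'); out=im.copy()
for z in (52,62,72,82,92):
    pts=np.array([proj('wrist',[H[0]+31*np.cos(a),H[1]+31*np.sin(a),z],m) for a in np.linspace(0,2*np.pi,60)])
    u=((pts-np.array([440,80]))*5).astype(int)
    if z==52: crop=cv2.resize(im[80:200,440:560],(600,600),interpolation=cv2.INTER_CUBIC).copy(); raw=crop.copy()
    cv2.polylines(crop,[u],True,(255,0,0))
print(pts.mean(0))
cv2.imwrite('pics/wv3.png',crop[:,:,::-1])
```

```text
[181.16832968 243.49116409] [188.49649319 243.62016748]
 t 71.78 pos [520.1 129.9 259.7] F [-0.1 -1.2  0.3] op 44.0
[443.01480989 156.81835673]
```

View pics/wv3.png

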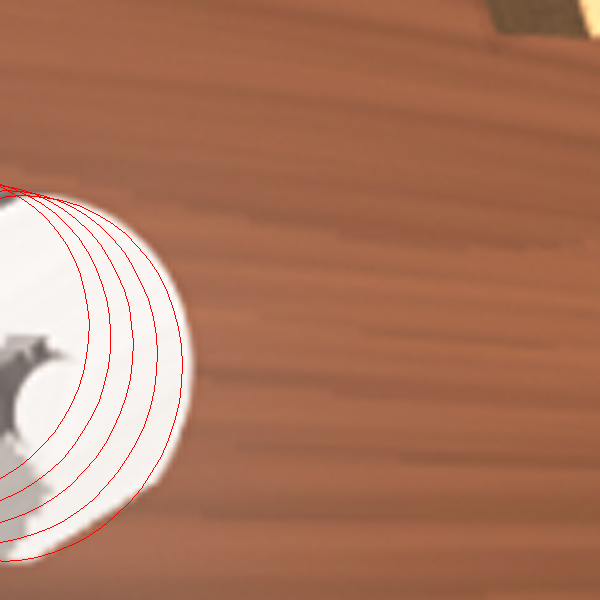

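View pics/wv.png

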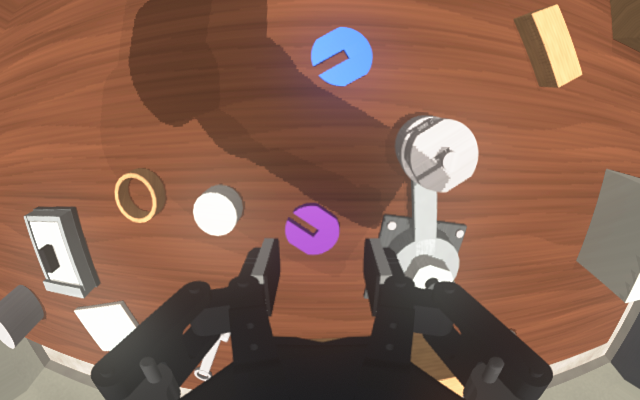

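View pics/wv2.png

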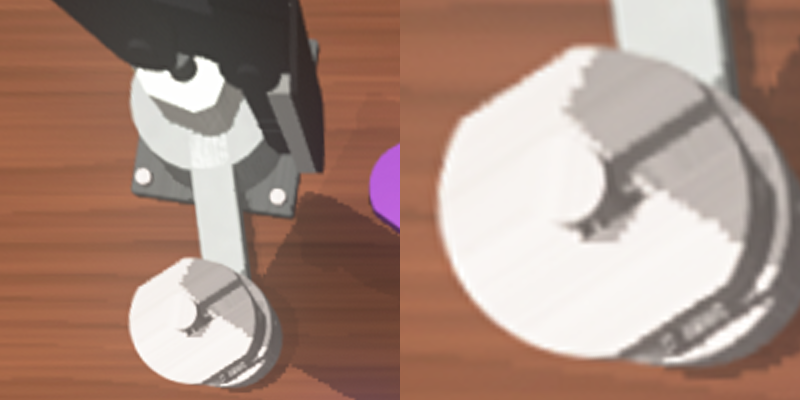

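Run:
```python
from h import *
im=arm.camera('wrist'); m=arm.camera_model('wrist')
raw=cv2.resize(im[105:205,385:485],(400,400),interpolation=cv2.INTER_CUBIC); c=raw.copy()
for z in (52,62,72,82,92):
    pts=np.array([proj('wrist',[H[0]+31*np.cos(a),H[1]+31*np.sin(a),z],m) for a in np.linspace(0,2*np.pi,60)])
    cv2.polylines(c,[((pts-np.array([385,105]))*4).astype(int)],True,(255,0,0))
cv2.imwrite('pics/wv4.png',np.hstack([raw,c])[:,:,::-1])
t=save('top','tv.png'); r=np.hstack([rect(t,'top',(632,249),64.5,60,400),rect(t,'top',(639,-282),35,85,400)]); cv2.imwrite('pics/tv2.png',r[:,:,::-1])
for l,z in [('core',0),('tin',0),('cover',30),('collar_top',64.5)]:
    for d in arm.tip_of('wrist',l)[:1]: print(l,round(d['score'],2),np.round(d['xy'],1),np.round(onz('wrist',d['xy'],z),1))
```

```text
core 0.76 [142.8 190.8] [548.1 -96.5   0. ]
tin 0.77 [221.8 204.5] [565.3  12.1   0. ]
cover 0.81 [ 55.7 252.2] [ 637.7 -280.2   30. ]
collar_top 0.69 [ 55.7 256.2] [ 621.5 -236.1   64.5]
```

View pics/wv4.png

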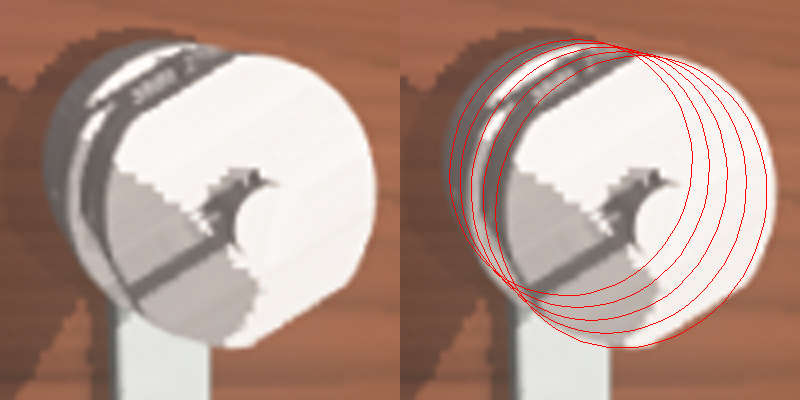

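View pics/tv2.png

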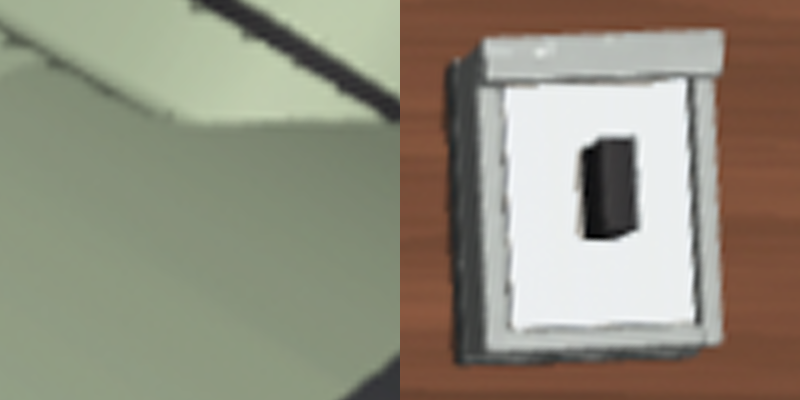

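Run:
```python
from h import *
t=cv2.imread('pics/t3.png'); m=arm.camera_model('top'); cv2.imwrite('pics/t3r.png',np.hstack([rect(t,'top',(632,249),64.5,60,400,m=m),rect(t,'top',(632,249),40,60,400,m=m)]))
st(); arm.close_job()
```

```text
t 72.13 pos [520.1 129.5 260.2] F [-0.3  0.1 -0.8] op 43.8
the job is handed in; nothing more can be done
```

The job is handed in at 72 s with all three steps done. No verdict was reported, so the results below are my own checks.

- **Collar:** I turned it about 1.05 rad. The pointer covers the brass mark, at about 1.32 rad against a target of 1.30.
- **Weights:** all four steel weights are flat on the hanger, with slots 90° apart (0.58, 2.15, 3.72 and -0.99 rad). Each landed at the expected height. The final wrist view fits four weights stacked concentrically on the stem to within about 2 mm. The blue and purple look-alikes were left alone.
- **Cover:** it was knocked about 45 mm aside before I gripped it. My first descent therefore went down beside it, with no contact the force guard noticed. I found it again, tucked it under the lip against the wall, backed off 1 mm, lowered it without resistance and released it. The top and wrist views show it inside all four walls, and the touch height agrees with the ledges to about 0.5 mm.
- **Bystanders:** the core and tin are where they were, to within the detector's error of about 5 mm.

**Checks that disagreed or are missing:**
- The wrist camera read about 1 to 2 mm sideways against where the arm's own position put things.
- In the last wrist picture the detector found the collar in the wrong place, on the housing. My collar reading therefore comes from the earlier pictures: the angle from just after turning it, and a top view after the last weight.

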